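Fit the drilled wooden stop block on the bent pipe rest

ROBOT

A 6-joint arm with a two-finger parallel gripper is mounted at the origin on the work surface. World frame = base frame: x ahead of the robot, y to its left, z up, the work surface at z = 0. Lengths are in mm, angles in rad, forces in N, time in s.
With the tool pointing down it reaches from about 350 to 875 mm from the base axis. Payload 4.2 kg.
Tool frame: the origin (TCP) lies at the very end of the fingers, on their centre line; the grasp point (between the pads) lies arm.hold_point_z behind it (arm.hold_point_z is the distance from the TCP to the grasp point, in mm); z points along the fingers, y is the direction in which the jaws open and shut (so a half turn about z gives the same grasp; the last joint's range is limited). The gripper opens to 85 mm and grips with 20 to 120 N. Pads are 22 mm wide; open, the fingers measure 114 mm over their backs; the gripper's body (76 mm by 85 mm) begins 54 mm behind the grasp point. The pads swing forward as they close: fully open they stand 13 mm farther back than shut.
Start: joints at [-0.843, 0.385, 0.008, 0, -1.194, -0.259], TCP at [282.396, -557.541, 231.312] pointing down, gripper open.
Joint ranges: [-3.14, 3.14], [-1.21, 2.06], [-1.07, 1.41], [-3.16, 2.05], [-2.99, -0.16], [-3.1, 3.1]. Speed limits (rad/s): [2.79, 2.79, 3.14, 3.14, 3.14, 3.14].

INTERFACE

Orientations are given as a unit quaternion [x, y, z, w].
In Python, from bench import arm gives the robot as it stands.
- The arm moves only by the tool step_arm, never from a script. Its argument "series" is a list of rows, each a list of 6 numbers: the shift along the world's x, y, z scaled (see below), then the turn, a rotation vector about the world's x, y, z scaled (see below). A call has 1 to 12 rows; each row is the pose to reach, as a shift and turn from the pose commanded when the call began; what a row does not reach only later rows make up. The controller multiplies each number of a shift by 400 mm and each number of a turn by pi/2 rad. A row lasts 1/12 s, in which the tool goes at most 41.7 mm and 7.16 degrees, less where a joint would pass 70% of its speed; a pose out of reach is approached as far as the arm can. A call with a number of a shift or a turn outside -1 to 1 is refused whole. A call with a gripper value outside its range is refused whole. "jaw" is the opening, from -1 (shut) to 1 (fully open), set as the call begins (left out, the last holds). The fingers move at their own pace and stop on an object; the grip force is fixed at half the most. Time passes only in rows, so rows that repeat a pose let the fingers close. It gives the time, the measured TCP pose, the force and the opening at its end, in the units of the state.
- arm.read_state(): the state, without advancing time (a new reading comes with each control period).
- arm.get_image(name): name is "scene" or "top"; returns a dict with "image" (384x512x3 uint8, red, green, blue), "camera_matrix" (3x3 intrinsics, pixels), "world_from_camera" (4x4, takes a point from camera to world coordinates). Camera axes: x right, y up, looking along -z (the intrinsics and any distortion apply to the point x, -y, -z); pixel columns grow to the right and rows downward; lengths in mm; the calibration is good to about 2 mm. A picture is of the moment at which its call begins. There is no depth.
- arm.job_done(): hands the job in, once; it reports no verdict.
The state is a dict: "clock": time; "joints": joint angles; "joint_vel": joint speeds; "joint_efforts": joint torques, N m; "position": TCP position; "ee_rot": TCP orientation; "contact_force": force on the tool from outside, world axes, zero at the start; "wrist_torque": the same for the moment, N m; "gripper_width": finger opening in mm.
Only numpy, scipy, OpenCV 4.12 (cv2) and the standard library are available. Lean on these libraries where they do the work, as an engineer would, in place of code of your own. Each camera call takes 0.05 s, during which the arm holds its last target.

TASK

Pick up the drilled wooden stop block from the bench, thread it onto the free end of the bent pipe-rest rod and slide it round the bends until it sits fully home against the brass stop collar, then let go. Work it along gently: do not force it where it binds, do not push the collar along the rod, and leave the other things on the bench where they are.

Things in the scene. Friction and masses are not known exactly. Their poses are not given: they have to be found in the camera images.
- block: loose pale hardwood stop block, 30 mm long (x, the bore's direction), 40 mm wide (y), 44 mm high (z), 30 to 75 g, lying on the bench with its bore level; darker strips and a copper inlay on top. Origin: centre of its underside. A round 15 mm bore runs through along x, its axis 22 mm above the underside, midway across the width; mouths chamfered. Both ends alike
- bore (a point): middle of the block's bore: on the bore axis, 15 mm from each end; axes as the block's
- rest: fixed pipe rest: dark iron post, 28 mm thick, 155 mm high, on a round foot of 110 mm, with a rigid bright 12 mm round steel rod, level, its axis 130 mm above the bench. Origin: bench level under the post's axis, z up. The rod leaves the post along the rest's +x (inner leg, straight for 90 to 120 mm from the post's axis), makes two bends towards -y, then runs straight (outer leg) to its free end
- rod_tip: free end of the rod, on its axis: x points along the straight outer leg off the end, z up; ball end 6 mm farther. The rod is bent by hand: outer leg straight for 42 to 60 mm, a level bend of about 40 degrees (36 to 44), radius 70 mm, a straight of 40 to 80 mm, a second such bend, inner leg. Where the bends lie is not measured: feel it. In a bend the block has under 1 mm to spare to either side
- collar (a joint): brass stop collar, 34 mm across and 14 mm thick, on the inner leg; joint value in m, 0 = its outer face 30 mm from the post's axis, growing away from the post, up to 0.030. Held only by a friction screw: it slips along the rod when pushed with about 11 N or more
- collar_face (a point): on the rod's axis in the collar's outer face (the one away from the post, against which the block seats); axes as the rest's: x along the inner leg away from the post. Block home = bore middle 15 mm along +x from here
- jacks: bystander: pair of dark steel jacks (spring tongs), 270 mm long, 8 mm thick, lying on the bench; origin near the middle
- shears: bystander: steel shears, 185 mm long, 8 mm thick, lying on the bench; origin at the pivot
- mould: bystander: open brass mould cup, 90 mm across, 75 mm high; origin under its centre
- tumbler: bystander: amber glass tumbler, 72 mm across, 95 mm high; origin under its centre
- blank: bystander: darker undrilled block of the same size as the stop block; origin under its centre
- paperweight: bystander: solid green glass paperweight, 90 mm across, 60 mm high; origin under its centre
There are look-alikes about, which are no part of the job. What is shaped like the block but blue or pink is not meant.

How it is judged (in metres and radians):
On the way, in this order (a step that is already met when the one before it is completed fails the run):
1. the block is threaded on the outer leg (x of bore in the frame of rod_tip between -0.042 and -0.012 m and y of bore in the frame of rod_tip between -0.004 and 0.004 m and z of bore in the frame of rod_tip between -0.004 and 0.004 m), for 0.1 s.
2. the block has come round both bends onto the inner leg (x of bore in the frame of rest between 0.03 and 0.088 m and y of bore in the frame of rest between -0.004 and 0.004 m and z of bore in the frame of rest between 0.125 and 0.135 m and angle between the x axis of block and the x axis of rest, either way round below 0.2 rad), for 0.05 s.
At the end, for the whole second after the job is handed in: the block hangs on the inner leg, released and at rest, its end within 2 mm of the collar's face; the collar stands within 3 mm of where it started (x of bore in the frame of collar_face between 0.013 and 0.017 m and y of bore in the frame of collar_face between -0.004 and 0.004 m and z of bore in the frame of collar_face between -0.004 and 0.004 m and angle between the x axis of block and the x axis of rest, either way round below 0.15 rad and distance of collar_face from where it was at the start of the episode below 0.003 m and linear speed of block below 0.02 m/s); the robot touches nothing.
It fails at once if the block is forced on the rod: more than 25 N between block and pipe rest (collar included) (contact force between block and rest above 25 N).
It fails at once if the collar is pushed more than 3 mm along the rod (distance of collar_face from where it was at the start of the episode above 0.003 m).
It fails at once if a bystander is shoved more than 20 mm (distance of any of jacks, shears, mould, tumbler, paperweight, blank from where it was at the start of the episode above 0.02 m).
It also fails if it takes over 72 s, if anything falls off the work surface, if the arm or the gripper's body presses on something with over 40 N, if the wrist force passes 120 N, or if a joint passes its speed limit or range.

## Working session

There is one attempt and no reset: what is moved stays moved. The work goes in short steps, Python scripts to look and compute and a tool call to move; the robot and the scene stay as the last step left them, time stands still between calls to the robot, and variables do not carry over. Pictures are saved under pics/ and viewed, and the job is handed in when it is done.

Besides the shell and the picture viewer there is one more tool, called after "Emit:" in YAML: its name, and indented under it one key for each argument. step_arm: Moves the arm, as the interface text tells. Shifts and turns lie within -1 to 1; 1 stands for 400 mm of shift or pi/2 rad of turn. Its arguments: {"type":"object","properties":{"series":{"type":"array","items":{"type":"array","items":{"type":"number","minimum":-1,"maximum":1}}},"jaw":{"type":"number"}},"required":["series"]}

```bash
ls; mkdir -p pics; cat > h.py <<'E'
import numpy as np, cv2, sys
from bench import arm
def snap(n,fn):
    d=arm.get_image(n); np.savez('pics/'+fn+'.npz',**{k:np.array(v) for k,v in d.items()}); cv2.imwrite('pics/'+fn+'.png',np.array(d['image'])[:,:,::-1]); return d
def ld(fn): return dict(np.load('pics/'+fn+'.npz'))
def ray(d,u,v):
    K=np.array(d['camera_matrix']);T=np.array(d['world_from_camera'])
    c=np.linalg.inv(K)@[u,v,1]; r=T[:3,:3]@[c[0],-c[1],-c[2]]
    return T[:3,3],r/np.linalg.norm(r)
def onz(d,u,v,z):
    o,r=ray(d,u,v); return o+r*(z-o[2])/r[2]
def proj(d,P):
    K=np.array(d['camera_matrix']);T=np.array(d['world_from_camera'])
    P=np.atleast_2d(P); c=(P-T[:3,3])@T[:3,:3]; c=c*[1,-1,-1]; q=c@K.T; return q[:,:2]/q[:,2:]
E
python3 - <<'E'
from h import *
for n in('scene','top'):
    d=snap(n,n+'0'); print(d['camera_matrix'],d['world_from_camera'],d.keys())
s=arm.read_state(); print(s); print(arm.hold_point_z,[a for a in dir(arm) if a[0]!='_'])
E
```

```text
pics
[[347.15683608   0.         259.09579794]
 [  0.         347.15683608 191.40525053]
 [  0.           0.           1.        ]] [[-4.26212876e-01 -7.83409490e-01  4.52340752e-01  1.01219359e+03]
 [ 9.04622885e-01 -3.69180781e-01  2.12985882e-01  1.69669419e+02]
 [ 1.40351367e-04  4.99975122e-01  8.66039755e-01  9.12607336e+02]
 [ 0.00000000e+00  0.00000000e+00  0.00000000e+00  1.00000000e+00]] dict_keys(['image', 'camera_matrix', 'world_from_camera'])
[[350.24911889   0.         262.41454771]
 [  0.         350.24911889 192.29387903]
 [  0.           0.           1.        ]] [[-9.37489724e-03  9.93312284e-01 -1.15077445e-01  4.51311531e+02]
 [-9.99899614e-01 -1.05347965e-02 -9.47524179e-03 -2.92716639e+01]
 [-1.06241915e-02  1.14977063e-01  9.93311332e-01  1.26832152e+03]
 [ 0.00000000e+00  0.00000000e+00  0.00000000e+00  1.00000000e+00]] dict_keys(['image', 'camera_matrix', 'world_from_camera'])
{'clock': 0.1, 'joints': array([-8.43422862e-01,  3.85482070e-01,  6.78898662e-03, -4.02283419e-04,
       -1.19399493e+00, -2.58599276e-01]), 'joint_vel': array([-0.00082469, -0.00155875,  0.00384952,  0.00168701,  0.00059536,
        0.00080761]), 'joint_efforts': array([-4.45682981e-04, -3.93320310e+01,  1.88928598e+01,  4.19796020e+00,
       -2.63231443e-03,  3.77063884e-06]), 'position': array([ 282.15346003, -557.12139298,  230.34473698]), 'ee_rot': array([-2.32174616e-01,  9.72673644e-01,  9.21698148e-04, -2.82931425e-04]), 'contact_force': array([-0.08149786, -0.13244413, -0.06372523]), 'wrist_torque': array([ 0.01463142, -0.01104627,  0.03255069]), 'gripper_width': 85.60772331277896}
18.700000000000003 ['IKError', 'get_image', 'hold_point_z', 'job_done', 'read_state']
```

View pics/scene0.png

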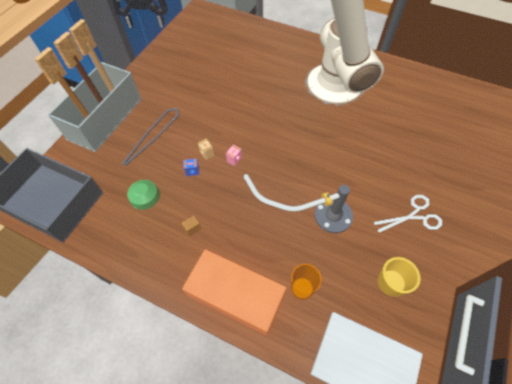

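View pics/top0.png

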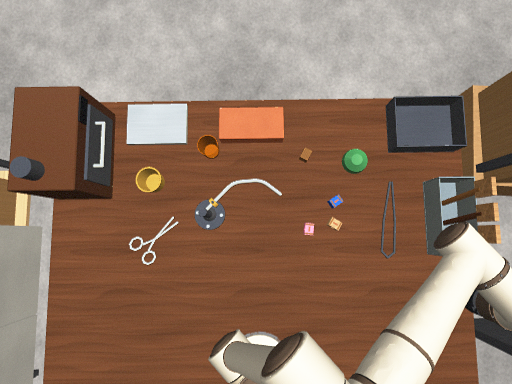

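Candidates: in scene / top, pale block (206,149)/(335,224); blue (191,167)/(335,201); pink (233,155)/(309,229); the darker blank (191,225)/(306,155). By its description the pale one is the stop block, and I'll check it in close crops.

```bash
python3 - <<'E'
from h import *
a=cv2.imread('pics/scene0.png'); b=cv2.imread('pics/top0.png')
r=lambda im,x0,y0,w,h,f: cv2.resize(im[y0:y0+h,x0:x0+w],None,fx=f,fy=f,interpolation=cv2.INTER_CUBIC)
c1=r(a,180,130,64,48,6); c2=r(b,300,190,64,48,6)
cv2.imwrite('pics/c1.png',np.hstack([c1,c2]))
cv2.imwrite('pics/c2.png',r(a,235,160,130,75,6))
cv2.imwrite('pics/c3.png',r(b,190,170,100,65,8))
E
```

```text
(no output)
```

View pics/c1.png

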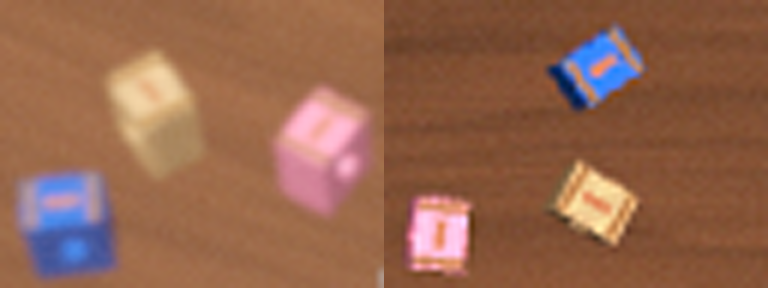

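View pics/c2.png

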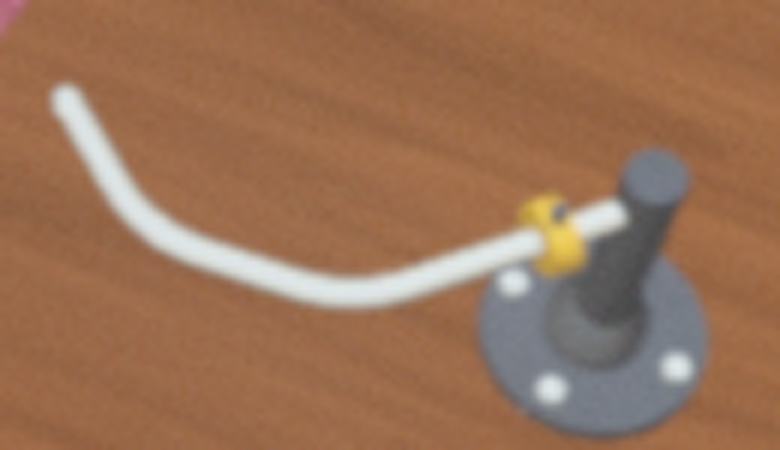

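View pics/c3.png

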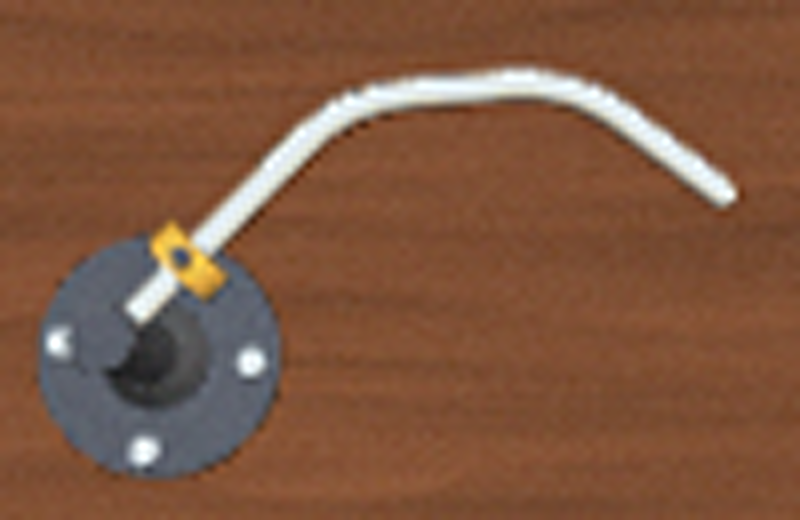

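The pale block in both crops has strips and an inlay on top, and its bore runs along its short 30 mm direction, so it's the target. Next I'll fit the poses of the block and the rod.

```bash
cat > fit.py <<'E'
from h import *
from scipy.optimize import minimize, least_squares
S=8
def softpoly(d,V,x0,y0,w,h):
    q=proj(d,V); hull=cv2.convexHull(q.astype(np.float32))[:,0]
    p=((hull+0.5-[x0,y0])*S-0.5)
    m=np.zeros((h*S,w*S),np.uint8); cv2.fillPoly(m,[np.round(p*16).astype(np.int32)],255,shift=4)
    return cv2.resize(m.astype(np.float32),(w,h),interpolation=cv2.INTER_AREA)/255
def box(x,y,yaw,z0=0):
    c,s=np.cos(yaw),np.sin(yaw); out=[]
    for a in(-15,15):
        for b in(-20,20):
            for z in(0,44): out.append([x+a*c-b*s,y+a*s+b*c,z0+z])
    return np.array(out)
def fgmask(d,x0,y0,w,h):
    im=np.array(d['image'])[y0:y0+h,x0:x0+w].astype(float)
    # background colour = median of border; alpha = distance
    return im
E
python3 - <<'E'
from fit import *
S0,T0=ld('scene0'),ld('top0')
wins={'s':(S0,196,136,22,26),'t':(T0,324,214,24,20)}
ims={}
for k,(d,x,y,w,h) in wins.items():
    im=np.array(d['image'])[y:y+h,x:x+w].astype(float)
    g=im[...,0]*0.3+im[...,1]*.7   # brightness
    sat=im.mean(2); bg=np.median(np.r_[sat[0],sat[-1]]); 
    G=im[...,1]; bgG=np.median(np.r_[G[0],G[-1]])
    m=np.clip((G-bgG-12)/25,0,1); ims[k]=m
    cv2.imwrite(f'pics/m_{k}.png',cv2.resize((m*255).astype(np.uint8),None,fx=12,fy=12,interpolation=0))
def cost(p,ks):
    return sum(((softpoly(wins[k][0],box(*p),*wins[k][1:])-ims[k])**2).sum() for k in ks)
c0=onz(T0,335,224,30)
for ks in('t','s','st'):
    best=None
    for yaw in np.arange(0,np.pi,np.pi/8):
        r=minimize(cost,[c0[0],c0[1],yaw],args=(ks,),method='Nelder-Mead',options=dict(initial_simplex=np.array([[c0[0],c0[1],yaw],[c0[0]+8,c0[1],yaw],[c0[0],c0[1]+8,yaw],[c0[0],c0[1],yaw+.3]]),xatol=.02,fatol=.01))
        if best is None or r.fun<best.fun:best=r
    print(ks,best.x,best.fun)
E
```

```text
t [ 482.31996326 -271.72386468    2.58675302] 7.0873613281250005
s [ 476.69045433 -272.88174047    2.64539082] 13.59537890625
st [ 480.30289961 -271.23089248    2.5867535 ] 37.8724765625
```

```bash
python3 - <<'E'
from fit import *
out=[]
for n,(x,y,w,h) in {'scene0':(190,130,32,36),'top0':(318,206,32,36)}.items():
    d=ld(n); f=10
    im=cv2.resize(np.array(d['image'])[y:y+h,x:x+w,::-1],None,fx=f,fy=f,interpolation=cv2.INTER_NEAREST)
    for p,col in(((482.3,-271.7,2.587),(0,0,255)),((476.7,-272.9,2.645),(255,0,0))):
        q=(proj(d,box(*p))+.5-[x,y])*f
        for i in range(8):
            for j in range(i):
                if bin(i^j).count('1')==1: cv2.line(im,tuple(int(v) for v in q[i]),tuple(int(v) for v in q[j]),col,1)
    out.append(im)
cv2.imwrite('pics/ov.png',np.hstack(out))
E
```

```text
(no output)
```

View pics/ov.png

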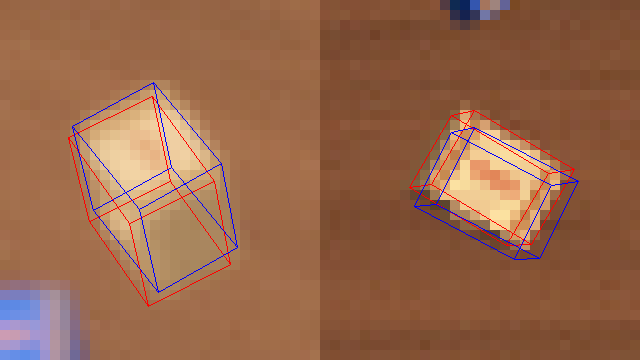

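```bash
cat > rod.py <<'E'
from fit import *
def rodline(p,n=None):
    # p: tipx,tipy,theta(outer dir pointing inward),Lo,a1,s,a2,Li ; level, z=130
    tx,ty,th,Lo,a1,s,a2,Li=p
    pts=[];pos=np.array([tx,ty]);t=th
    def st(L):
        nonlocal pos
        for i in range(max(2,int(L/2))): pts.append(pos+np.array([np.cos(t),np.sin(t)])*L*i/max(2,int(L/2)))
        pos=pos+np.array([np.cos(t),np.sin(t)])*L
    def arc(a):
        nonlocal pos,t
        N=24
        for i in range(N):
            pts.append(pos); tm=t+a/N/2; pos=pos+np.array([np.cos(tm),np.sin(tm)])*70*a/N; t=t+a/N
    st(Lo);arc(a1);st(s);arc(a2);st(Li);pts.append(pos)
    return np.array(pts)
def rendrod(d,p,x0,y0,w,h,z=130,off=(0,0)):
    P=rodline(p); Q=np.c_[P,np.full(len(P),z)]
    q=proj(d,Q)+off
    T=np.array(d['world_from_camera']); dep=-((Q-T[:3,3])@T[:3,:3])[:,2].mean()
    th=12*d['camera_matrix'][0,0]/dep*S
    m=np.zeros((h*S,w*S),np.uint8)
    cv2.polylines(m,[np.round(((q+.5-[x0,y0])*S-.5)*16).astype(np.int32)],False,255,int(round(th)),shift=4)
    return cv2.resize(m.astype(np.float32),(w,h),interpolation=cv2.INTER_AREA)/255
E
cat > fr.py <<'E'
from rod import *
S0,T0=ld('scene0'),ld('top0')
W={'t':(T0,208,170,84,40),'s':(S0,236,164,100,56)}
M={}
for k,(d,x,y,w,h) in W.items():
    im=np.array(d['image'])[y:y+h,x:x+w].astype(float)
    m=np.clip((im[...,2]-np.median(im[...,2])-10)/ (215-np.median(im[...,2])-10),0,1); 
    valid=np.ones_like(m); M[k]=(m,valid)
xx,yy=np.meshgrid(np.arange(84)+208,np.arange(40)+170)
M['t'][1][(xx<218)]=0
xx,yy=np.meshgrid(np.arange(100)+236,np.arange(56)+164)
M['s'][1][(xx>320)]=0
if __name__=='__main__':
    for k in M: cv2.imwrite(f'pics/rm_{k}.png',cv2.resize((M[k][0]*M[k][1]*255).astype(np.uint8),None,fx=6,fy=6,interpolation=0))
    tip=onz(T0,279.5,193.5,130)
    p0=np.array([tip[0],tip[1],np.radians(55),50,np.radians(40),60,np.radians(40),100])
    def cost(v,ks):
        p=v[:8]; c=0
        for i,k in enumerate(ks):
            off=(0,0) if i==0 else v[8:10]
            d,x,y,w,h=W[k]; c+=(((rendrod(d,p,x,y,w,h,off=off)-M[k][0])*M[k][1])**2).sum()
        pr=((p[3]-51)/12)**4+((p[5]-60)/24)**4+((p[4]-.698)/.09)**4+((p[6]-.698)/.09)**4
        return c+.05*pr
    for ks in('t','s','ts'):
        v=np.r_[p0,0,0] if len(ks)==2 else p0.copy()
        sc=np.array([5,5,.08,6,.06,10,.06,10,1,1])[:len(v)]
        for it in range(4):
            r=minimize(cost,v,args=(ks,),method='Nelder-Mead',options=dict(initial_simplex=np.vstack([v]+[v+sc*np.eye(len(v))[i] for i in range(len(v))]),maxiter=1500,xatol=.01,fatol=.005)); v=r.x; sc=sc/2
        print(ks,np.round(v,3),np.degrees(v[[2,4,6]]).round(1),r.fun)
        np.save('pics/rod_'+ks+'.npy',v)
E
python3 fr.py
```

```text
t [580.043 -75.137   0.936  52.528   0.722  38.25    0.703 112.906] [53.6 41.4 40.3] 14.03359634564951
s [576.724 -76.61    0.947  53.014   0.692  38.663   0.723  99.034] [54.3 39.6 41.4] 31.29137842536425
ts [ 5.79214e+02 -7.53920e+01  9.24000e-01  5.20550e+01  7.35000e-01
  3.90640e+01  7.00000e-01  1.17802e+02  2.16000e-01 -1.25300e+00] [52.9 42.1 40.1] 44.72681985240028
```

Emit:
step_arm:
  series:
    - [0.1,0.15,-0.1,0,0,-0.125]
    - [0.2,0.3,-0.2,0,0,-0.2]
    - [0.3,0.45,-0.2,0,0,-0.28]
    - [0.4,0.6,-0.25,0,0,-0.36]
    - [0.495,0.713,-0.25,0,0,-0.44]
    - [0.495,0.713,-0.25,0,0,-0.52]
    - [0.495,0.713,-0.25,0,0,-0.6]
    - [0.495,0.713,-0.25,0,0,-0.643]
    - [0.495,0.713,-0.25,0,0,-0.643]
    - [0.495,0.713,-0.25,0,0,-0.643]

```text
clock: 0.93
position: [482.2, -268.5, 129.9]
ee_rot: [0.266, 0.964, 0.0, -0.001]
contact_force: [-0.3, -0.5, 0.2]
gripper_width: 85.5
```

```bash
python3 - <<'E'
from h import *
d=snap('scene','s1'); s=arm.read_state(); print(s['clock'],s['position'],s['ee_rot'])
im=np.array(d['image'])[90:190,140:270,::-1]; cv2.imwrite('pics/s1c.png',cv2.resize(im,None,fx=6,fy=6,interpolation=cv2.INTER_CUBIC))
E
```

```text
0.9833 [ 482.08348434 -268.83836566  129.92092806] [ 2.64842403e-01  9.64291219e-01  2.28030790e-04 -9.45628433e-04]
```

View pics/s1c.png

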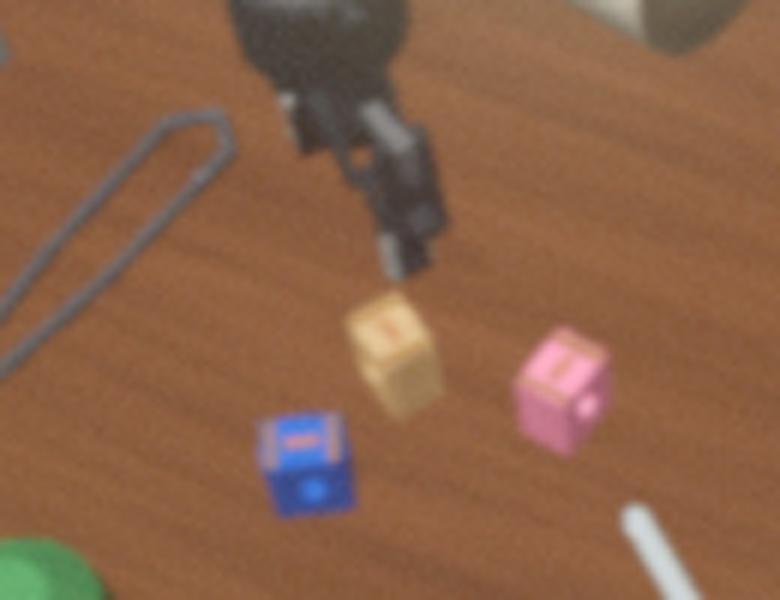

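Emit:
step_arm:
  series:
    - [0,0,-0.08,0,0,0]
    - [0,0,-0.16,0,0,0]
    - [0,0,-0.24,0,0,0]
    - [0,0,-0.29,0,0,0]
    - [0,0,-0.313,0,0,0]
    - [0,0,-0.313,0,0,0]

```text
clock: 1.48
position: [478.5, -272.5, 3.9]
ee_rot: [0.268, 0.964, -0.0, -0.003]
contact_force: [0.5, -0.4, -0.4]
gripper_width: 85.4
```

Emit:
step_arm:
  series:
    - [0,0,0,0,0,0]
    - [0,0,0,0,0,0]
    - [0,0,0,0,0,0]
    - [0,0,0,0,0,0]
    - [0,0,0,0,0,0]
    - [0,0,0,0,0,0]
    - [0,0,0,0,0,0]
  jaw: -1

```text
clock: 2.07
position: [481.7, -272.7, 7.8]
ee_rot: [0.267, 0.964, -0.0, 0.002]
contact_force: [-0.4, -0.1, 6.7]
gripper_width: 39.3
```

Emit:
step_arm:
  series:
    - [0,0,0.05,0,0,0]
    - [0,0,0.1,0,0,0]
    - [0,0,0.2,0,0,0]
    - [0,0,0.3,0,0,0]
    - [0,0,0.375,0,0,0]
    - [0,0,0.375,0,0,0]
    - [0,0,0.375,0,0,0]

```text
clock: 2.65
position: [481.2, -272.4, 158.4]
ee_rot: [0.267, 0.964, 0.0, 0.003]
contact_force: [-0.6, 0.0, -1.2]
gripper_width: 39.2
```

```bash
python3 - <<'E'
from h import *
d=snap('scene','s2'); s=arm.read_state(); print(s['clock'],s['position'],s['ee_rot'],s['contact_force'],s['wrist_torque'],s['gripper_width'])
d2=snap('top','t2')
im=np.array(d['image'])[50:170,140:270,::-1]; cv2.imwrite('pics/s2c.png',cv2.resize(im,None,fx=5,fy=5,interpolation=cv2.INTER_CUBIC))
E
```

```text
2.7 [ 480.01833147 -272.01344937  156.42422367] [2.67537051e-01 9.63547405e-01 4.06342918e-04 3.99786363e-04] [ 0.21887451  0.78471034 -1.72606484] [-0.0212231   0.0189041   0.02266996] 39.401244294676964
```

View pics/s2c.png

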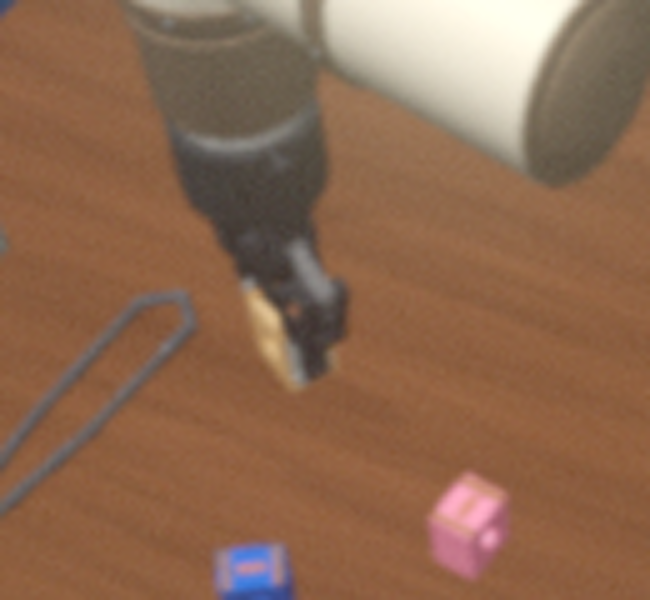

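Emit:
step_arm:
  series:
    - [0.02,0.03,0,0,0,0.079]
    - [0.04,0.07,0,0,0,0.158]
    - [0.06,0.11,0,0,0,0.237]
    - [0.08,0.15,0,0,0,0.316]
    - [0.1,0.19,0,0,0,0.395]
    - [0.11,0.23,0,0,0,0.474]
    - [0.12,0.27,0,0,0,0.553]
    - [0.13,0.31,-0.02,0,0,0.632]
    - [0.14,0.35,-0.04,0,0,0.711]
    - [0.15,0.37,-0.06,0,0,0.79]
    - [0.1615,0.381,-0.08,0,0,0.869]
    - [0.1615,0.381,-0.1,0,0,0.937]

```text
clock: 3.75
position: [544.5, -118.9, 113.7]
ee_rot: [-0.452, 0.892, 0.001, -0.002]
contact_force: [1.1, 0.2, -1.5]
gripper_width: 39.4
```

Emit:
step_arm:
  series:
    - [0,0,0,0,0,0]
    - [0,0,0,0,0,0]
    - [0,0,0,0,0,0]

```text
clock: 4.0
position: [544.6, -120.1, 115.5]
ee_rot: [-0.448, 0.894, 0.0, -0.001]
contact_force: [0.3, 0.1, 0.3]
gripper_width: 39.3
```

```bash
python3 - <<'E'
from h import *
d=snap('scene','s3'); s=arm.read_state(); print(s['clock'],s['position'],s['ee_rot'],s['contact_force'],s['wrist_torque'],s['gripper_width'])
d2=snap('top','t3')
a=cv2.resize(np.array(d['image'])[110:220,200:330,::-1],None,fx=5,fy=5,interpolation=cv2.INTER_CUBIC)
cv2.imwrite('pics/s3c.png',a)
a=cv2.resize(np.array(d2['image'])[160:240,210:330,::-1],None,fx=6,fy=6,interpolation=cv2.INTER_CUBIC)
cv2.imwrite('pics/t3c.png',a)
E
```

```text
4.05 [ 544.82401699 -120.15533814  115.92723288] [-4.47782308e-01  8.94142555e-01  8.01553409e-05 -2.98518193e-04] [ 1.01663554 -0.07831562 -0.53045809] [-0.01556604 -0.00669944 -0.02289726] 39.60319134898188
```

View pics/s3c.png

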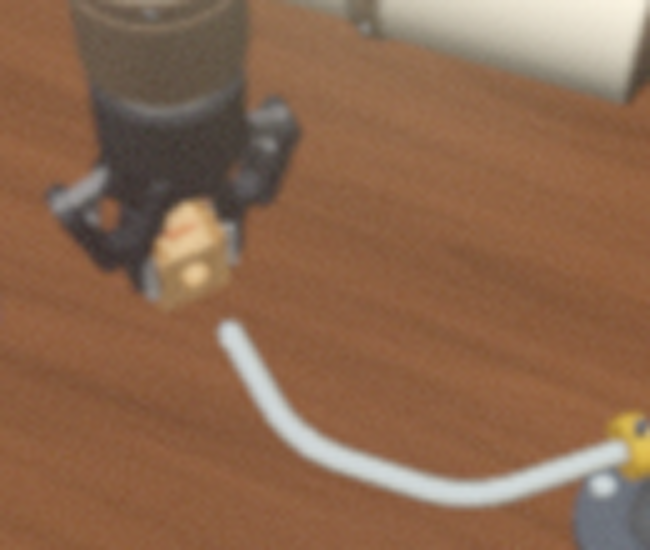

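View pics/t3c.png

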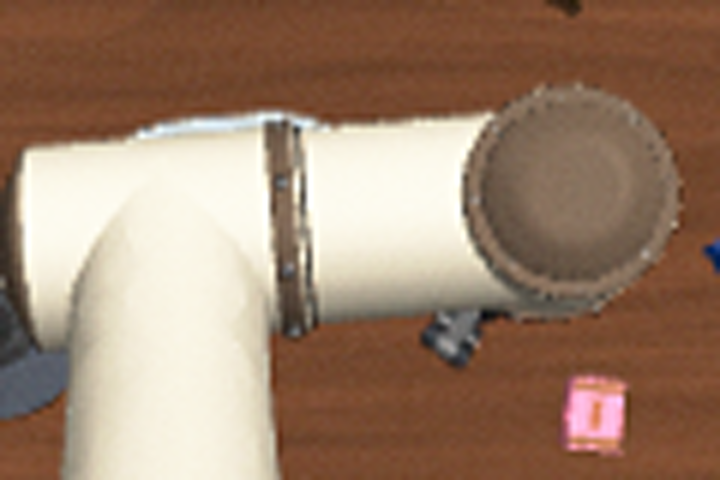

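```bash
python3 - <<'E'
from rod import *
d=ld('s3')
tcp=np.array([544.8,-120.15,115.9]); th=np.radians(53.2); u=np.array([np.cos(th),np.sin(th),0])
b=tcp+[0,0,14.2]
print('pred mouth',proj(d,b+15*u), 'per mm: u',proj(d,b+16*u)-proj(d,b+15*u),'lat',proj(d,b+15*u+[-u[1],u[0],0])-proj(d,b+15*u),'z',proj(d,b+15*u+[0,0,1])-proj(d,b+15*u))
vs=np.load('pics/rod_s.npy'); print('rod tip px',proj(d,[vs[0],vs[1],130]), 'ball', proj(d,[vs[0]-6*np.cos(vs[2]),vs[1]-6*np.sin(vs[2]),130]))
im=np.array(d['image'])[145:180,225:260,::-1]
f=16; a=cv2.resize(im,None,fx=f,fy=f,interpolation=cv2.INTER_NEAREST)
def ln(P,Q,c):
    q=(proj(d,np.array([P,Q]))+.5-[225,145])*f
    cv2.line(a,tuple(int(x) for x in q[0]),tuple(int(x) for x in q[1]),c,1)
B=box(b[0],b[1],th,b[2]-22)
for i in range(8):
    for j in range(i):
        if bin(i^j).count('1')==1: ln(B[i],B[j],(0,0,255))
v=np.array([np.cos(vs[2]),np.sin(vs[2]),0]); t=np.array([vs[0],vs[1],130])
ln(t+40*v,t-80*v,(0,255,0)); ln(b-15*u,b+50*u,(255,0,0))
cv2.imwrite('pics/s3o.png',a)
E
```

```text
pred mouth [[238.49077378 165.50339941]] per mm: u [[0.16289622 0.26924318]] lat [[ 0.32975382 -0.14285831]] z [[-0.01886488 -0.20777377]]
rod tip px [[245.13131867 176.13359235]] ball [[244.08277301 174.48067672]]
```

View pics/s3o.png

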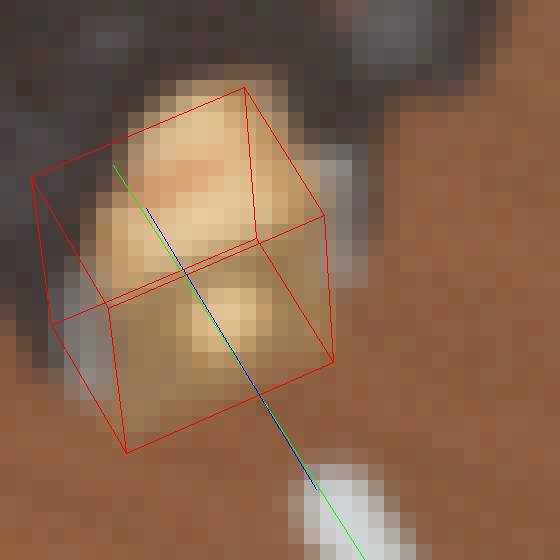

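```bash
python3 - <<'E'
from rod import *
d=ld('s3'); im=np.array(d['image']).astype(float)
vs=np.load('pics/rod_s.npy')
# blue channel brightness vs bg
B=im[...,2]
# local axis in image
t=np.array([vs[0],vs[1],130]); v=np.array([np.cos(vs[2]),np.sin(vs[2]),0])
pts=[]
for s in np.arange(2,46,2.):
    c=proj(d,t+s*v)[0]; c2=proj(d,t+(s+1)*v)[0]; a=(c2-c)/np.linalg.norm(c2-c); n=np.array([-a[1],a[0]])
    w=np.arange(-5,5.01,.25); P=c+w[:,None]*n
    g=cv2.remap(B.astype(np.float32),P[:,0].astype(np.float32)[None],P[:,1].astype(np.float32)[None],cv2.INTER_LINEAR)[0]
    bg=np.median(np.r_[g[:6],g[-6:]]); m=np.clip(g-bg-8,0,None); off=(w*m).sum()/m.sum(); pts.append(c+off*n); print(s,round(off,2),end='; ')
pts=np.array(pts)
print()
# hole centroid: bright blob in face
sub=im[158:171,232:246,1]; print(sub.astype(int))
L=cv2.fitLine(pts[:20].astype(np.float32),cv2.DIST_L2,0,.01,.01).ravel(); print(L)
for h in([239,164.5],[239.2,164.6]):
    r=np.array(h)-L[2:]; n=np.array([-L[1],L[0]]); print('perp px',r@n,n)
vd=L[:2]; 
vp=proj(d,t+1*v)[0]-proj(d,t)[0]; print('model dir',vp/np.linalg.norm(vp))
E
```

```text
2.0 -0.31; 4.0 -0.28; 6.0 -0.28; 8.0 -0.31; 10.0 -0.3; 12.0 -0.3; 14.0 -0.26; 16.0 -0.24; 18.0 -0.2; 20.0 -0.16; 22.0 -0.13; 24.0 -0.12; 26.0 -0.1; 28.0 -0.05; 30.0 -0.06; 32.0 -0.06; 34.0 -0.03; 36.0 -0.0; 38.0 0.04; 40.0 0.08; 42.0 0.1; 44.0 0.14; 
[[161 175 178 186 195 200 199 193 189 181 160 142 127 120]
 [162 182 190 193 197 195 192 185 173 154 138 131 124 124]
 [156 174 189 191 188 180 167 160 143 133 126 124 123 130]
 [153 165 177 173 161 151 142 136 128 121 120 124 127 131]
 [153 157 152 142 139 141 146 150 144 125 122 125 127 126]
 [139 134 128 129 138 158 179 183 173 147 124 125 126 118]
 [125 126 124 127 151 179 193 195 182 155 130 125 123 121]
 [117 121 123 130 151 178 190 190 173 147 126 123 126 116]
 [111 121 123 125 136 162 174 170 152 133 122 121 120 113]
 [113 120 123 120 129 136 146 140 129 120 113 111 107 100]
 [120 121 121 121 126 125 127 125 118 110 104 102  97  94]
 [122 121 121 124 121 118 118 111 105  99  96  92  94  95]
 [117 121 120 113 112 107 104  97  95  89  92  94  95  91]]
[  0.50886035   0.8608491  248.98897    181.929     ]
perp px -0.26993362128723675 [-0.8608491   0.50886035]
perp px -0.39121740281570294 [-0.8608491   0.50886035]
model dir [0.53567146 0.84442648]
```

Emit:
step_arm:
  series:
    - [0.015,0.02,0,0,0,0]
    - [0.03,0.04,0,0,0,0]
    - [0.045,0.06,0,0,0,0]
    - [0.048,0.064,0,0,0,0]
    - [0.051,0.068,0,0,0,0]
    - [0.054,0.072,0,0,0,0]
    - [0.057,0.076,0,0,0,0]
    - [0.057,0.076,0,0,0,0]

```text
clock: 4.77
position: [567.9, -89.4, 116.1]
ee_rot: [-0.449, 0.894, 0.0, -0.0]
contact_force: [-0.8, -0.5, -0.4]
gripper_width: 39.2
```

```bash
cat > look.py <<'E'
from h import *
n=sys.argv[1]; d=snap('scene',n); s=arm.read_state(); print(s['clock'],s['position'].round(1),s['ee_rot'].round(3),s['contact_force'].round(1),s['wrist_torque'].round(2),round(s['gripper_width'],1))
x,y,w,h=map(int,sys.argv[2:6]); f=int(sys.argv[6])
cv2.imwrite('pics/'+n+'c.png',cv2.resize(np.array(d['image'])[y:y+h,x:x+w,::-1],None,fx=f,fy=f,interpolation=cv2.INTER_CUBIC))
E
python3 look.py s4 225 145 60 50 12
```

```text
4.8167 [567.7 -89.5 116.1] [-0.449  0.894  0.    -0.   ] [0.2 0.2 0.5] [0.05 0.06 0.02] 39.1
```

View pics/s4c.png

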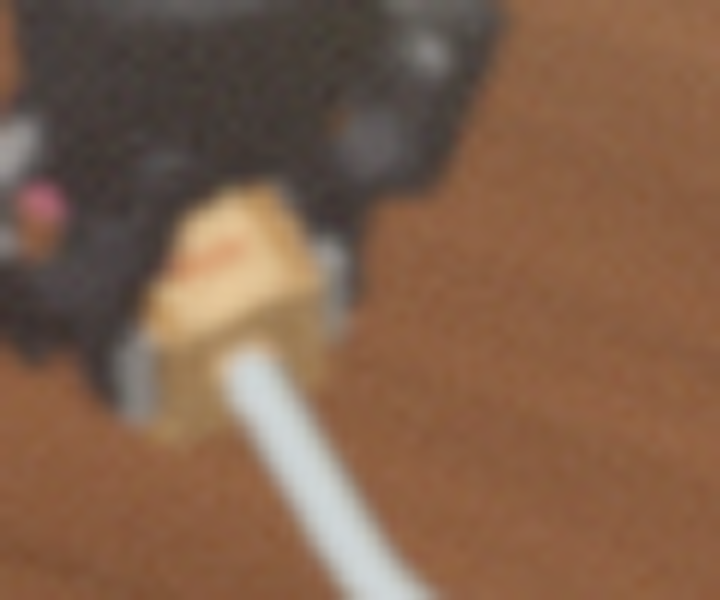

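The rod end is at the bore mouth (crop 245,370), centred, and there's no contact force, so I'll keep threading.

Emit:
step_arm:
  series:
    - [0.003,0.004,0,0,0,0]
    - [0.006,0.008,0,0,0,0]
    - [0.009,0.012,0,0,0,0]
    - [0.012,0.016,0,0,0,0]
    - [0.015,0.02,0,0,0,0]
    - [0.018,0.024,0,0,0,0]

```text
clock: 5.32
position: [574.9, -79.8, 116.0]
ee_rot: [-0.449, 0.894, 0.0, -0.0]
contact_force: [-0.5, 0.6, -1.5]
gripper_width: 39.3
```

Emit:
step_arm:
  series:
    - [0.003,0.004,0,0,0,0]
    - [0.006,0.008,0,0,0,0]
    - [0.009,0.012,0,0,0,0]
    - [0.012,0.016,0,0,0,0]
    - [0.015,0.02,0,0,0,0]
    - [0.018,0.024,0,0,0,0]

```text
clock: 5.82
position: [582.2, -70.2, 116.0]
ee_rot: [-0.449, 0.894, 0.0, -0.0]
contact_force: [-0.8, -0.1, -1.7]
gripper_width: 39.3
```

Emit:
step_arm:
  series:
    - [0.003,0.004,0,0,0,0]
    - [0.006,0.008,0,0,0,0]
    - [0.009,0.012,0,0,0,0]
    - [0.012,0.016,0,0,0,0]
    - [0.012,0.016,0,0,0,0]

```text
clock: 6.23
position: [587.1, -63.6, 116.0]
ee_rot: [-0.449, 0.894, 0.0, 0.0]
contact_force: [-0.2, 0.9, -1.6]
gripper_width: 39.2
```

```bash
python3 look.py s5 225 145 60 50 12; python3 -c "
from h import *
for i in range(3): arm.get_image('scene'); print(arm.read_state()['contact_force'].round(2),arm.read_state()['wrist_torque'].round(2))"
```

```text
6.2833 [587.1 -63.6 116. ] [-0.449  0.894  0.     0.   ] [-1.3  1.5 -1.9] [ 0.27  0.25 -0.03] 39.3
[-0.89  1.15 -2.42] [ 0.32  0.18 -0.02]
[-0.34  1.54 -2.12] [ 0.42  0.18 -0.01]
[-0.74  1.83 -2.4 ] [ 0.5   0.12 -0.  ]
```

View pics/s5c.png

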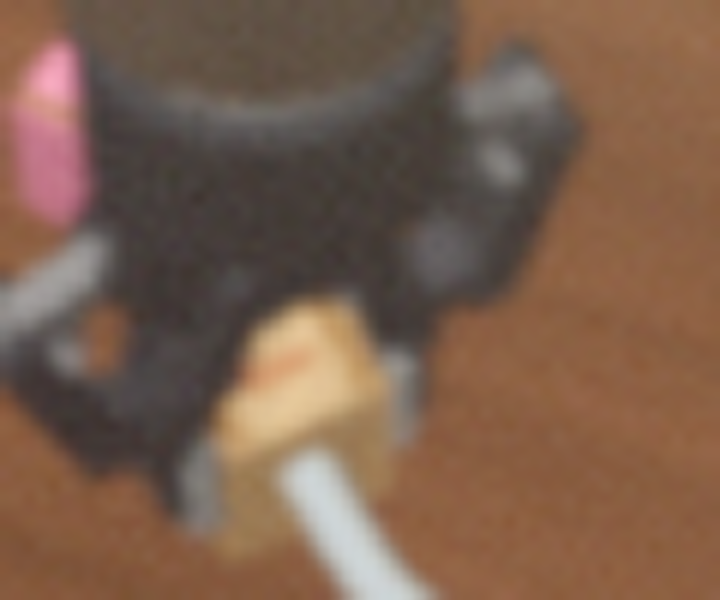

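```bash
cat > cl.py <<'E'
from rod import *
S0,T0=ld('scene0'),ld('top0')
def midline(d,p,s_list):
    L=rodline(p); seg=np.r_[0,np.cumsum(np.linalg.norm(np.diff(L,axis=0),axis=1))]
    B=np.array(d['image']).astype(np.float32)[...,2]; out=[]
    for s in s_list:
        P=np.array([np.interp(s,seg,L[:,0]),np.interp(s,seg,L[:,1]),130]); Q=np.array([np.interp(s+1,seg,L[:,0]),np.interp(s+1,seg,L[:,1]),130])
        c,c2=proj(d,P)[0],proj(d,Q)[0]; a=(c2-c)/np.linalg.norm(c2-c); n=np.array([-a[1],a[0]])
        w=np.arange(-6,6.01,.1); X=(c+w[:,None]*n).astype(np.float32)
        g=cv2.remap(B,X[:,0][None],X[:,1][None],cv2.INTER_CUBIC)[0]
        bg=np.median(np.r_[g[:20],g[-20:]]); lv=bg+.5*(np.percentile(g,97)-bg)
        i=np.where(g>lv)[0]; out.append(c+n*(w[i[0]]+w[i[-1]])/2)
    return np.array(out),n
def dist(d,p,q,off=(0,0)):
    L=rodline(p); C=proj(d,np.c_[L,np.full(len(L),130)])+off
    r=[]
    for x in q:
        A=C[:-1];D=np.diff(C,axis=0); t=np.clip(((x-A)*D).sum(1)/(D*D).sum(1),0,1); E=x-(A+t[:,None]*D); k=np.argmin((E**2).sum(1)); r.append((D[k,0]*E[k,1]-D[k,1]*E[k,0])/np.linalg.norm(D[k]))
    return np.array(r)
if __name__=='__main__':
    pt,ps=np.load('pics/rod_t.npy')[:8],np.load('pics/rod_s.npy')[:8]
    ss=np.arange(3,262,3.); 
    qt,_=midline(T0,pt,ss); qs,_=midline(S0,ps,ss[:72])
    print(dist(T0,pt,qt).round(2)); print(dist(S0,ps,qs).round(2))
    p0=pt.copy(); p0[7]=130
    def res(v,useS=True):
        p=np.array([p0[0]+v[0]*np.sin(p0[2]),p0[1]-v[0]*np.cos(p0[2]),*v[1:7],130])
        r=[dist(T0,p,qt)]
        if useS: r.append(dist(S0,p,qs,v[7:9]))
        r.append([(v[2]-51)/40,(v[4]-60)/60,(v[3]-.698)/.3,(v[5]-.698)/.3])
        return np.concatenate(r)
    for u in(False,True):
        v0=np.r_[0,p0[2:7],0,0,0]; v0=np.array([0,*p0[2:7],0,0.2,-1.2])
        r=least_squares(lambda v:res(v,u),v0,loss='soft_l1',f_scale=.2,x_scale=[1,.05,5,.05,5,.05,1,1,1],diff_step=1e-3,bounds=([-20,-9,40,.6,36,.6,-1,-9,-9],[20,9,62,.8,84,.8,1,9,9]))
        v=r.x; p=np.array([p0[0]+v[0]*np.sin(p0[2]),p0[1]-v[0]*np.cos(p0[2]),*v[1:6],130])
        print(u,p.round(2),np.degrees(p[[2,4,6]]).round(2),v[7:9],r.cost); print(dist(T0,p,qt).round(2)); np.save('pics/rodc%d.npy'%u,p)
E
sed -i 's/\*v\[1:7\],130\]/*v[1:6],130]/' cl.py
python3 cl.py
```

```text
[-0.2  -0.2  -0.15 -0.05 -0.05 -0.05 -0.1  -0.05 -0.05  0.1   0.15  0.05
  0.05  0.1   0.15  0.25  0.2   0.05  0.15  0.15  0.1   0.2  -0.05  0.1
  0.05 -0.1  -0.1   0.   -0.05  0.1   0.05 -0.    0.05 -0.   -0.1  -0.15
 -0.25 -0.25 -0.25 -0.2  -0.15 -0.1  -0.    0.1   0.1   0.1  -0.   -0.1
 -0.15 -0.1  -0.    0.1  -0.2  -0.05  0.25  0.05  0.15  0.1  -0.   -0.
  0.05  0.05  0.05  0.05  0.05 -0.    0.1   0.1   0.05 -0.05 -0.05 -0.05
 -0.05 -0.05 -0.05 -0.05 -0.05 -0.05 -0.05 -0.05 -0.05 -0.05 -0.05 -2.3
 -1.2  -1.55 -1.55]
[-0.3  -0.25 -0.35 -0.3  -0.3  -0.2  -0.15 -0.1  -0.1  -0.1  -0.05  0.
  0.05  0.1   0.15  0.1   0.1   0.15  0.2   0.15  0.1   0.1   0.05 -0.
 -0.    0.05  0.05  0.05 -0.05 -0.05 -0.1  -0.15 -0.1  -0.1  -0.05 -0.1
 -0.15 -0.1  -0.15 -0.05 -0.1  -0.15 -0.1  -0.15 -0.2  -0.15 -0.15 -0.2
 -0.15 -0.15 -0.15 -0.1  -0.05 -0.05 -0.05  0.   -0.    0.   -0.   -0.05
 -0.1  -0.    0.05 -0.   -0.    0.05 -0.05  0.    0.05 -0.05  0.05 -0.  ]
False [579.79 -74.95   0.92  50.87   0.73  39.78   0.72 130.  ] [52.87 42.06 41.44] [ 0.2 -1.2] 1.3368780176929222
[-0.12 -0.13 -0.09 -0.   -
[... 459 characters left out ...]
.15  0.17  0.19 -2.04
 -0.92 -1.26 -1.24]
True [579.67 -74.86   0.92  49.76   0.73  40.36   0.73 130.  ] [52.47 41.93 42.07] [ 0.26987323 -1.3135597 ] 1.3987602286588678
[-0.08 -0.09 -0.06  0.02  0.   -0.02 -0.09 -0.05 -0.07  0.06  0.09 -0.03
 -0.04 -0.01  0.02  0.1   0.04 -0.1   0.02  0.04  0.01  0.12 -0.11  0.06
  0.03 -0.1  -0.08  0.04  0.01  0.18  0.15  0.12  0.18  0.15  0.04 -0.02
 -0.13 -0.13 -0.14 -0.1  -0.06 -0.02  0.07  0.16  0.15  0.14  0.03 -0.08
 -0.13 -0.1  -0.    0.09 -0.22 -0.08  0.21  0.    0.09  0.03 -0.08 -0.09
 -0.04 -0.05 -0.06 -0.06 -0.05 -0.08  0.04  0.06  0.03 -0.05 -0.03 -0.01
  0.01  0.03  0.05  0.07  0.09  0.1   0.12  0.14  0.16  0.18  0.2  -2.03
 -0.91 -1.24 -1.22]
```

```bash
cat > plan.py <<'E'
from rod import *
P=np.load('pics/rodc1.npy'); P[7]=140
L=rodline(P); seg=np.r_[0,np.cumsum(np.linalg.norm(np.diff(L,axis=0),axis=1))]
def C(s): return np.stack([np.interp(s,seg,L[:,0]),np.interp(s,seg,L[:,1])],-1)
def pose(s):
    w=np.linspace(-14.5,14.5,41); X=C(s+w) if s>14.5 else C(np.linspace(0,s+14.5,41))
    c=C(s); a0=np.arctan2(*(X[-1]-X[0])[::-1])
    def f(v):
        n=np.array([-np.sin(a0+v[0]),np.cos(a0+v[0])]); e=(X-c)@n-v[1]; return np.abs(e).max()
    r=minimize(f,[0,0],method='Nelder-Mead',options=dict(initial_simplex=[[0,0],[.02,0],[0,.5]],xatol=1e-4,fatol=1e-4))
    a=a0+r.x[0]; n=np.array([-np.sin(a),np.cos(a)]); return c+n*r.x[1],a,r.fun
def s_of(x,y): 
    g=np.arange(0,seg[-1],.2); return g[np.argmin(((C(g)-[x,y])**2).sum(1))]
if __name__=='__main__':
    # args: cmd x y yawdeg ; s list ; offset lateral left (mm)
    cx,cy,cyaw=map(float,sys.argv[1:4]); off=float(sys.argv[4]); dy=float(sys.argv[5]); ss=[float(v) for v in sys.argv[6:]]
    for s in ss:
        c,a,e=pose(s); n=np.array([-np.sin(a),np.cos(a)]); t=c+n*off; yaw=np.degrees(a)+dy
        print(s,'xy',t.round(1),'yaw',yaw.round(1),'row [%.4f, %.4f, 0, 0, 0, %.4f]'%((t[0]-cx)/400,(t[1]-cy)/400,(yaw-cyaw)/90),'rem',round(1.5-e,2))
E
python3 - <<'E'
from plan import *
T0=ld('top0')
s=s_of(587.1,-63.6); c=C(s); a=P[2]; print(s, (np.array([587.1,-63.6])-c)@[-np.sin(a),np.cos(a)])
b=onz(T0,190+160/8,170+357/8,0); print('foot',b)
E=C(seg[-1]); aa=P[2]+P[4]+P[6]; u=np.array([np.cos(aa),np.sin(aa)])
st=P[3]+70*(P[4]+P[6])+P[5]; print('inner straight starts s',st, C(st), 'post along from there',(b[:2]-C(st))@u, 'perp',(b[:2]-C(st))@[-u[1],u[0]],np.degrees(aa))
# collar px: top centre approx crop3 (188,262)->
for px in((190+192/8,170+262/8),): 
    q=onz(T0,*px,130); print('collar centre from start',(q[:2]-C(st))@u)
# foot ellipse center via gray mask
im=np.array(T0['image']).astype(int)[180:245,180:240]; 
m=(abs(im[...,0]-im[...,2])<25)&(im.mean(2)<140)&(im.mean(2)>50); ys,xs=np.where(m); print(xs.min()+180,xs.max()+180,ys.min()+180,ys.max()+180)
E
```

```text
13.4 0.9665122384225081
foot [518.78546321 173.57458226   0.        ]
inner straight starts s 192.7413473945092 [599.58444606  98.23591942] post along from there 110.46864236360577 perp 1.0338286452770689 136.46669465729033
collar centre from start 64.35826297171783
195 237 180 229
```

Emit:
step_arm:
  series:
    - [-0.001,0.0007,-0.0012,0,0,0]
    - [-0.0016,0.0012,-0.002,0,0,0]
    - [-0.0016,0.0012,-0.002,0,0,0]

```text
clock: 6.68
position: [586.8, -63.6, 115.7]
ee_rot: [-0.449, 0.894, -0.0, 0.0]
contact_force: [1.1, 0.2, 0.4]
gripper_width: 38.9
```

```bash
cat > st.py <<'E'
from plan import *
F=[];Tq=[]
for i in range(2):
    arm.get_image('scene'); s=arm.read_state(); F.append(s['contact_force']);Tq.append(s['wrist_torque'])
p=s['position'];q=s['ee_rot']; yaw=np.degrees(np.arctan2(q[1]**2-q[0]**2,2*q[0]*q[1]))-90
F=np.mean(F,0);Tq=np.mean(Tq,0); si=s_of(*p[:2]); a=np.radians(yaw); R=np.array([[np.cos(a),np.sin(a)],[-np.sin(a),np.cos(a)]])
c,am,_=pose(si)
print('t%.2f'%s['clock'],'pos',p.round(2),'yaw %.2f model %.2f'%(yaw,np.degrees(am)),'s',si.round(1),'lat %.2f'%((p[:2]-c)@[-np.sin(am),np.cos(am)]),'F along,lat,z',(R@F[:2]).round(2),F[2].round(2),'T al,lat,z',(R@Tq[:2]).round(2),Tq[2].round(2),'w',round(s['gripper_width'],1))
E
python3 st.py
```

```text
t6.78 pos [586.7  -63.6  115.68] yaw 53.33 model 52.47 s 13.2 lat 1.28 F along,lat,z [-0.44  0.02] -1.04 T al,lat,z [-0.   -0.02] -0.01 w 39.2
```

Emit:
step_arm:
  series:
    - [-0.002,0.0015,0,0,0,-0.004]
    - [-0.004,0.003,0,0,0,-0.008]
    - [-0.004,0.003,0,0,0,-0.008]

```text
clock: 7.03
position: [585.5, -62.8, 115.6]
ee_rot: [-0.443, 0.897, -0.001, 0.001]
contact_force: [2.9, -3.6, -1.7]
gripper_width: 39.4
```

```bash
python3 st.py
```

```text
t7.13 pos [585.51 -62.74 115.61] yaw 52.61 model 52.47 s 13.2 lat 2.75 F along,lat,z [-1.56 -4.47] -1.96 T al,lat,z [-1.26  0.37] -0.0 w 39.4
```

```bash
python3 plan.py 584.8 -62.3 52.6 1.8 0 15 18 21 24 27 30 33 36
```

```text
15.0 xy [587.4 -61.9] yaw 52.5 row [0.0064, 0.0011, 0, 0, 0, -0.0015] rem 1.5
18.0 xy [589.2 -59.5] yaw 52.5 row [0.0110, 0.0070, 0, 0, 0, -0.0015] rem 1.5
21.0 xy [591.  -57.1] yaw 52.5 row [0.0156, 0.0130, 0, 0, 0, -0.0015] rem 1.5
24.0 xy [592.9 -54.7] yaw 52.5 row [0.0202, 0.0189, 0, 0, 0, -0.0015] rem 1.5
27.0 xy [594.7 -52.4] yaw 52.5 row [0.0247, 0.0249, 0, 0, 0, -0.0015] rem 1.5
30.0 xy [596.5 -50. ] yaw 52.5 row [0.0293, 0.0308, 0, 0, 0, -0.0015] rem 1.5
33.0 xy [598.3 -47.6] yaw 52.5 row [0.0339, 0.0368, 0, 0, 0, -0.0015] rem 1.5
36.0 xy [600.2 -45.2] yaw 52.5 row [0.0384, 0.0427, 0, 0, 0, -0.0012] rem 1.49
```

Emit:
step_arm:
  series:
    - [0.0064,0.0011,-0.001,0,0,-0.0015]
    - [0.011,0.007,-0.001,0,0,-0.0015]
    - [0.0156,0.013,-0.001,0,0,-0.0015]
    - [0.0202,0.0189,-0.001,0,0,-0.0015]
    - [0.0247,0.0249,-0.001,0,0,-0.0015]
    - [0.0247,0.0249,-0.001,0,0,-0.0015]

```text
clock: 7.63
position: [595.0, -51.6, 114.9]
ee_rot: [-0.442, 0.897, 0.0, 0.0]
contact_force: [0.8, -0.0, -1.1]
gripper_width: 39.3
```

```bash
python3 st.py
```

```text
t7.73 pos [594.61 -51.98 114.83] yaw 52.49 model 52.47 s 27.2 lat 2.09 F along,lat,z [ 0.33 -0.04] -0.63 T al,lat,z [ 0.03 -0.02] -0.06 w 39.5
```

```bash
python3 plan.py 594.7 -52.4 52.5 1.8 0 30 33 36 39 42 45 48 51
```

```text
30.0 xy [596.5 -50. ] yaw 52.5 row [0.0045, 0.0061, 0, 0, 0, -0.0003] rem 1.5
33.0 xy [598.3 -47.6] yaw 52.5 row [0.0091, 0.0120, 0, 0, 0, -0.0003] rem 1.5
36.0 xy [600.2 -45.2] yaw 52.5 row [0.0137, 0.0180, 0, 0, 0, -0.0001] rem 1.49
39.0 xy [602.  -42.8] yaw 52.7 row [0.0182, 0.0239, 0, 0, 0, 0.0020] rem 1.45
42.0 xy [603.8 -40.5] yaw 53.1 row [0.0227, 0.0299, 0, 0, 0, 0.0069] rem 1.37
45.0 xy [605.5 -38. ] yaw 53.8 row [0.0271, 0.0359, 0, 0, 0, 0.0147] rem 1.26
48.0 xy [607.3 -35.6] yaw 54.8 row [0.0314, 0.0419, 0, 0, 0, 0.0251] rem 1.15
51.0 xy [608.9 -33.2] yaw 56.0 row [0.0355, 0.0481, 0, 0, 0, 0.0387] rem 1.03
```

Emit:
step_arm:
  series:
    - [0.0045,0.006,0,0,0,0]
    - [0.009,0.012,0,0,0,0]
    - [0.0137,0.018,0,0,0,0]
    - [0.0182,0.024,0,0,0,0.002]
    - [0.0227,0.03,0,0,0,0.007]
    - [0.0271,0.036,0,0,0,0.015]
    - [0.0271,0.036,0,0,0,0.015]

```text
clock: 8.32
position: [605.9, -37.4, 114.9]
ee_rot: [-0.453, 0.891, -0.0, 0.0]
contact_force: [0.4, -1.1, -1.0]
gripper_width: 39.3
```

```bash
python3 st.py;python3 plan.py 605.5 -38 53.8 1.8 0 48 51 54 57 60 63 66
```

```text
t8.42 pos [605.48 -37.78 114.82] yaw 53.82 model 53.88 s 45.2 lat 2.01 F along,lat,z [0.06 0.02] -0.46 T al,lat,z [0. 0.] 0.01 w 39.4
48.0 xy [607.3 -35.6] yaw 54.8 row [0.0044, 0.0059, 0, 0, 0, 0.0107] rem 1.15
51.0 xy [608.9 -33.2] yaw 56.0 row [0.0085, 0.0121, 0, 0, 0, 0.0242] rem 1.03
54.0 xy [610.5 -30.7] yaw 57.4 row [0.0124, 0.0183, 0, 0, 0, 0.0404] rem 0.93
57.0 xy [612.  -28.2] yaw 59.1 row [0.0162, 0.0245, 0, 0, 0, 0.0594] rem 0.84
60.0 xy [613.4 -25.6] yaw 61.1 row [0.0197, 0.0309, 0, 0, 0, 0.0814] rem 0.78
63.0 xy [614.7 -23.1] yaw 63.3 row [0.0231, 0.0374, 0, 0, 0, 0.1059] rem 0.76
66.0 xy [616.  -20.4] yaw 65.8 row [0.0262, 0.0439, 0, 0, 0, 0.1330] rem 0.75
```

Emit:
step_arm:
  series:
    - [0.0022,0.003,0,0,0,0.005]
    - [0.0044,0.006,0,0,0,0.0107]
    - [0.0065,0.009,0,0,0,0.017]
    - [0.0085,0.0121,0,0,0,0.0242]
    - [0.0085,0.0121,0,0,0,0.0242]

```text
clock: 8.83
position: [609.1, -32.9, 114.9]
ee_rot: [-0.47, 0.883, -0.0, 0.0]
contact_force: [0.0, -0.3, 0.1]
gripper_width: 39.0
```

```bash
python3 st.py
```

```text
t8.93 pos [608.87 -33.02 114.89] yaw 56.00 model 55.98 s 51.0 lat 1.91 F along,lat,z [-0.21 -0.48] -0.31 T al,lat,z [-0.01  0.02] -0.03 w 39.6
```

Free of load. On to s=60 (rows relative to s=51).

Emit:
step_arm:
  series:
    - [0.002,0.0031,0,0,0,0.008]
    - [0.0039,0.0062,0,0,0,0.0162]
    - [0.0058,0.0093,0,0,0,0.026]
    - [0.0077,0.0124,0,0,0,0.0352]
    - [0.0077,0.0124,0,0,0,0.0352]

```text
clock: 9.35
position: [612.2, -27.8, 114.9]
ee_rot: [-0.494, 0.869, -0.0, 0.0]
contact_force: [-0.0, 0.1, -1.0]
gripper_width: 39.3
```

```bash
python3 st.py; python3 plan.py 612 -28.2 59.1 1.8 0 58.5 60 61.5 63 64.5 66 68 70 72
```

```text
t9.45 pos [611.98 -28.   114.87] yaw 59.17 model 59.27 s 57.2 lat 1.88 F along,lat,z [ 0.26 -0.06] -0.6 T al,lat,z [ 0.02 -0.01] -0.02 w 39.3
58.5 xy [612.7 -26.9] yaw 60.1 row [0.0017, 0.0032, 0, 0, 0, 0.0111] rem 0.81
60.0 xy [613.4 -25.6] yaw 61.1 row [0.0035, 0.0064, 0, 0, 0, 0.0225] rem 0.78
61.5 xy [614.1 -24.3] yaw 62.2 row [0.0052, 0.0096, 0, 0, 0, 0.0345] rem 0.77
63.0 xy [614.7 -23.1] yaw 63.3 row [0.0068, 0.0129, 0, 0, 0, 0.0470] rem 0.76
64.5 xy [615.4 -21.8] yaw 64.5 row [0.0084, 0.0161, 0, 0, 0, 0.0605] rem 0.75
66.0 xy [616.  -20.4] yaw 65.8 row [0.0099, 0.0194, 0, 0, 0, 0.0741] rem 0.75
68.0 xy [616.7 -18.7] yaw 67.4 row [0.0118, 0.0238, 0, 0, 0, 0.0923] rem 0.75
70.0 xy [617.4 -16.9] yaw 69.0 row [0.0136, 0.0283, 0, 0, 0, 0.1104] rem 0.75
72.0 xy [618.1 -15.1] yaw 70.7 row [0.0153, 0.0328, 0, 0, 0, 0.1286] rem 0.75
```

Emit:
step_arm:
  series:
    - [0.0017,0.0032,0,0,0,0.0111]
    - [0.0035,0.0064,0,0,0,0.0225]
    - [0.0052,0.0096,0,0,0,0.0345]
    - [0.0068,0.0129,0,0,0,0.047]
    - [0.0068,0.0129,0,0,0,0.047]

```text
clock: 9.87
position: [614.8, -22.7, 114.9]
ee_rot: [-0.526, 0.85, -0.0, 0.0]
contact_force: [0.1, 0.1, -0.4]
gripper_width: 39.4
```

```bash
python3 st.py; python3 plan.py 614.7 -23.1 63.3 1.8 0 64.5 66 68 70 72 74 76 78
```

```text
t9.97 pos [614.69 -22.85 114.89] yaw 63.40 model 63.49 s 63.2 lat 1.92 F along,lat,z [0.17 0.43] -0.53 T al,lat,z [0.02 0.02] -0.01 w 39.7
64.5 xy [615.4 -21.8] yaw 64.5 row [0.0017, 0.0034, 0, 0, 0, 0.0138] rem 0.75
66.0 xy [616.  -20.4] yaw 65.8 row [0.0032, 0.0066, 0, 0, 0, 0.0274] rem 0.75
68.0 xy [616.7 -18.7] yaw 67.4 row [0.0051, 0.0111, 0, 0, 0, 0.0456] rem 0.75
70.0 xy [617.4 -16.9] yaw 69.0 row [0.0069, 0.0155, 0, 0, 0, 0.0637] rem 0.75
72.0 xy [618.1 -15.1] yaw 70.7 row [0.0085, 0.0201, 0, 0, 0, 0.0819] rem 0.75
74.0 xy [618.7 -13.2] yaw 72.3 row [0.0101, 0.0246, 0, 0, 0, 0.1001] rem 0.75
76.0 xy [619.3 -11.4] yaw 73.9 row [0.0115, 0.0292, 0, 0, 0, 0.1182] rem 0.75
78.0 xy [619.8  -9.5] yaw 75.6 row [0.0127, 0.0339, 0, 0, 0, 0.1364] rem 0.75
```

Emit:
step_arm:
  series:
    - [0.0017,0.0034,0,0,0,0.0138]
    - [0.0032,0.0066,0,0,0,0.0274]
    - [0.0051,0.0111,0,0,0,0.0456]
    - [0.0069,0.0155,0,0,0,0.0637]
    - [0.0069,0.0155,0,0,0,0.0637]

```text
clock: 10.38
position: [617.6, -16.4, 114.9]
ee_rot: [-0.568, 0.823, -0.0, 0.0]
contact_force: [0.3, 0.3, -0.6]
gripper_width: 39.3
```

```bash
python3 st.py; python3 plan.py 617.4 -16.9 69 1.8 0 72 74 76 78 80 82 84
```

```text
t10.48 pos [617.45 -16.65 114.9 ] yaw 69.13 model 69.21 s 70.2 lat 1.89 F along,lat,z [0.13 0.4 ] -1.02 T al,lat,z [0.02 0.  ] -0.02 w 39.3
72.0 xy [618.1 -15.1] yaw 70.7 row [0.0018, 0.0046, 0, 0, 0, 0.0186] rem 0.75
74.0 xy [618.7 -13.2] yaw 72.3 row [0.0033, 0.0091, 0, 0, 0, 0.0367] rem 0.75
76.0 xy [619.3 -11.4] yaw 73.9 row [0.0047, 0.0137, 0, 0, 0, 0.0549] rem 0.75
78.0 xy [619.8  -9.5] yaw 75.6 row [0.0060, 0.0184, 0, 0, 0, 0.0730] rem 0.75
80.0 xy [620.2  -7.7] yaw 77.2 row [0.0071, 0.0231, 0, 0, 0, 0.0912] rem 0.75
82.0 xy [620.6  -5.8] yaw 78.9 row [0.0081, 0.0278, 0, 0, 0, 0.1095] rem 0.75
84.0 xy [621.   -3.9] yaw 80.5 row [0.0090, 0.0325, 0, 0, 0, 0.1277] rem 0.75
```

Emit:
step_arm:
  series:
    - [0.0018,0.0046,0,0,0,0.0186]
    - [0.0033,0.0091,0,0,0,0.0367]
    - [0.0047,0.0137,0,0,0,0.0549]
    - [0.006,0.0184,0,0,0,0.073]
    - [0.006,0.0184,0,0,0,0.073]

```text
clock: 10.9
position: [619.9, -9.2, 114.9]
ee_rot: [-0.614, 0.79, -0.0, 0.0]
contact_force: [0.4, 1.0, -0.4]
gripper_width: 39.2
```

```bash
python3 st.py; python3 plan.py 619.8 -9.5 75.6 1.8 0 80 82 84 86 88 90
```

```text
t11.00 pos [619.79  -9.46 114.88] yaw 75.64 model 75.74 s 78.2 lat 1.82 F along,lat,z [-0.31  0.08] -0.63 T al,lat,z [-0.02  0.  ] 0.04 w 39.1
80.0 xy [620.2  -7.7] yaw 77.2 row [0.0011, 0.0046, 0, 0, 0, 0.0179] rem 0.75
82.0 xy [620.6  -5.8] yaw 78.9 row [0.0021, 0.0093, 0, 0, 0, 0.0361] rem 0.75
84.0 xy [621.   -3.9] yaw 80.5 row [0.0030, 0.0140, 0, 0, 0, 0.0544] rem 0.75
86.0 xy [621.3  -2. ] yaw 82.1 row [0.0037, 0.0188, 0, 0, 0, 0.0726] rem 0.75
88.0 xy [ 6.215e+02 -1.000e-01] yaw 83.7 row [0.0043, 0.0236, 0, 0, 0, 0.0904] rem 0.76
90.0 xy [621.7   1.8] yaw 85.2 row [0.0048, 0.0284, 0, 0, 0, 0.1070] rem 0.78
```

Emit:
step_arm:
  series:
    - [0.0011,0.0046,0,0,0,0.0179]
    - [0.0021,0.0093,0,0,0,0.0361]
    - [0.003,0.014,0,0,0,0.0544]
    - [0.0037,0.0188,0,0,0,0.0726]
    - [0.0037,0.0188,0,0,0,0.0726]

```text
clock: 11.42
position: [621.3, -1.8, 114.9]
ee_rot: [-0.658, 0.753, 0.0, 0.0]
contact_force: [0.5, 0.2, -0.2]
gripper_width: 39.4
```

```bash
python3 st.py; python3 look.py s6 225 140 110 90 7; python3 plan.py 621.3 -2 82.1 1.8 0 88 90 92 94 96 98 100
```

```text
t11.52 pos [621.25  -1.96 114.9 ] yaw 82.16 model 82.14 s 86.0 lat 1.84 F along,lat,z [0.32 0.12] -0.53 T al,lat,z [0.02 0.  ] -0.03 w 39.6
11.5667 [621.2  -2.  114.9] [-0.657  0.754  0.    -0.   ] [-0.2  0.2 -0.6] [ 0.03 -0.03 -0.02] 39.5
88.0 xy [ 6.215e+02 -1.000e-01] yaw 83.7 row [0.0006, 0.0048, 0, 0, 0, 0.0181] rem 0.76
90.0 xy [621.7   1.8] yaw 85.2 row [0.0011, 0.0096, 0, 0, 0, 0.0348] rem 0.78
92.0 xy [621.9   3.8] yaw 86.6 row [0.0015, 0.0145, 0, 0, 0, 0.0502] rem 0.81
94.0 xy [622.    5.7] yaw 87.9 row [0.0018, 0.0193, 0, 0, 0, 0.0643] rem 0.85
96.0 xy [622.1   7.7] yaw 89.0 row [0.0020, 0.0242, 0, 0, 0, 0.0771] rem 0.9
98.0 xy [622.1   9.6] yaw 90.1 row [0.0021, 0.0291, 0, 0, 0, 0.0887] rem 0.97
100.0 xy [622.1  11.6] yaw 91.0 row [0.0021, 0.0340, 0, 0, 0, 0.0990] rem 1.04
```

View pics/s6c.png

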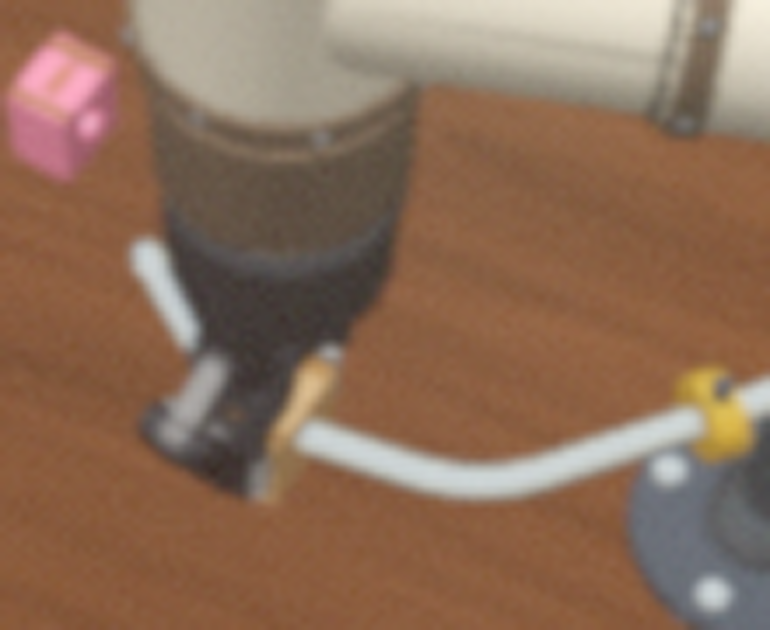

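The block is round the first bend, with the rod entering its bore at crop (300,435). Continuing.

Emit:
step_arm:
  series:
    - [0.0006,0.0048,0,0,0,0.0181]
    - [0.0011,0.0096,0,0,0,0.0348]
    - [0.0015,0.0145,0,0,0,0.0502]
    - [0.0018,0.0193,0,0,0,0.0643]
    - [0.002,0.0242,0,0,0,0.0771]
    - [0.002,0.0242,0,0,0,0.0771]

```text
clock: 12.07
position: [622.2, 8.2, 114.9]
ee_rot: [-0.702, 0.712, -0.0, 0.0]
contact_force: [0.2, -0.1, -0.6]
gripper_width: 39.1
```

```bash
python3 st.py; python3 plan.py 622.1 7.7 89 1.8 0 98 100 103 106 109 112 115 118 121
```

```text
t12.17 pos [622.1    7.95 114.9 ] yaw 89.17 model 89.26 s 96.4 lat 1.79 F along,lat,z [-0.2   0.56] -0.6 T al,lat,z [-0.   -0.04] 0.01 w 39.4
98.0 xy [622.1   9.6] yaw 90.1 row [0.0001, 0.0048, 0, 0, 0, 0.0120] rem 0.97
100.0 xy [622.1  11.6] yaw 91.0 row [0.0001, 0.0097, 0, 0, 0, 0.0223] rem 1.04
103.0 xy [622.1  14.5] yaw 92.2 row [-0.0000, 0.0171, 0, 0, 0, 0.0355] rem 1.16
106.0 xy [622.   17.5] yaw 93.1 row [-0.0003, 0.0245, 0, 0, 0, 0.0457] rem 1.27
109.0 xy [621.8  20.5] yaw 93.8 row [-0.0007, 0.0320, 0, 0, 0, 0.0534] rem 1.38
112.0 xy [621.6  23.5] yaw 94.2 row [-0.0012, 0.0394, 0, 0, 0, 0.0579] rem 1.46
115.0 xy [621.4  26.4] yaw 94.4 row [-0.0018, 0.0469, 0, 0, 0, 0.0599] rem 1.5
118.0 xy [621.2  29.4] yaw 94.4 row [-0.0023, 0.0543, 0, 0, 0, 0.0600] rem 1.5
121.0 xy [620.9  32.4] yaw 94.4 row [-0.0029, 0.0618, 0, 0, 0, 0.0600] rem 1.5
```

Emit:
step_arm:
  series:
    - [0.0001,0.0048,0,0,0,0.012]
    - [0.0001,0.0097,0,0,0,0.0223]
    - [0,0.0171,0,0,0,0.0355]
    - [-0.0003,0.0245,0,0,0,0.0457]
    - [-0.0003,0.0245,0,0,0,0.0457]

```text
clock: 12.58
position: [622.0, 18.3, 114.9]
ee_rot: [0.728, -0.686, 0.0, -0.0]
contact_force: [0.2, -0.3, -0.6]
gripper_width: 39.2
```

```bash
python3 st.py; python3 plan.py 622 17.5 93.1 1.8 0 109 112 115 118 121 124
```

```text
t12.68 pos [621.99  17.87 114.92] yaw -266.70 model 93.23 s 106.4 lat 1.77 F along,lat,z [-0.02 -0.3 ] -0.47 T al,lat,z [-0.03 -0.01] -0.02 w 39.1
109.0 xy [621.8  20.5] yaw 93.8 row [-0.0005, 0.0075, 0, 0, 0, 0.0078] rem 1.38
112.0 xy [621.6  23.5] yaw 94.2 row [-0.0010, 0.0149, 0, 0, 0, 0.0124] rem 1.46
115.0 xy [621.4  26.4] yaw 94.4 row [-0.0015, 0.0224, 0, 0, 0, 0.0143] rem 1.5
118.0 xy [621.2  29.4] yaw 94.4 row [-0.0021, 0.0298, 0, 0, 0, 0.0145] rem 1.5
121.0 xy [620.9  32.4] yaw 94.4 row [-0.0027, 0.0373, 0, 0, 0, 0.0145] rem 1.5
124.0 xy [620.7  35.4] yaw 94.4 row [-0.0032, 0.0448, 0, 0, 0, 0.0145] rem 1.5
```

Emit:
step_arm:
  series:
    - [-0.0005,0.0075,0,0,0,0.0078]
    - [-0.001,0.0149,0,0,0,0.0124]
    - [-0.0015,0.0224,0,0,0,0.0143]
    - [-0.0021,0.0298,0,0,0,0.0145]
    - [-0.0041,0.0296,0,0,0,0.0145]
    - [-0.0061,0.0296,0,0,0,0.0145]
    - [-0.0071,0.0296,0,0,0,0.0145]

```text
clock: 13.27
position: [619.5, 29.6, 115.0]
ee_rot: [0.735, -0.678, 0.0, -0.0]
contact_force: [2.0, 0.6, -0.8]
gripper_width: 39.5
```

```bash
python3 st.py
```

```text
t13.37 pos [619.51  29.6  115.07] yaw -265.42 model 94.40 s 118.2 lat 3.44 F along,lat,z [ 0.26 -0.88] -0.49 T al,lat,z [-0.26 -0.21] -0.02 w 39.3
```

Emit:
step_arm:
  series:
    - [0.003,0,0,0,0,0]
    - [0.006,0,0,0,0,0]
    - [0.009,0,0,0,0,0]
    - [0.01,0,0,0,0,0]
    - [0.01,0,0,0,0,0]

```text
clock: 13.78
position: [622.5, 29.3, 114.8]
ee_rot: [0.735, -0.678, -0.001, 0.001]
contact_force: [-1.9, -0.5, 0.4]
gripper_width: 39.3
```

```bash
python3 st.py
```

```text
t13.88 pos [622.52  29.24 114.79] yaw -265.42 model 94.40 s 117.6 lat 0.46 F along,lat,z [0.46 2.83] 0.66 T al,lat,z [ 0.66 -0.09] -0.06 w 39.4
```

```bash
sed -i 's/^    t=c.*//; s/t=c+n\*off;/t=c+n*off+np.array([-2.0,0.4]);/' plan.py
sed -i "s/c,am,_=pose(si)/si=s_of(*(p[:2]+[2,-.4])); c,am,_=pose(si); c=c+[-2,.4]/" st.py
python3 plan.py 623.1 29.4 94.4 0 0 121 124 127 130 133 136 139 142
```

```text
121.0 xy [620.7  33. ] yaw 94.4 row [-0.0059, 0.0089, 0, 0, 0, 0.0000] rem 1.5
124.0 xy [620.5  36. ] yaw 94.4 row [-0.0065, 0.0164, 0, 0, 0, 0.0000] rem 1.5
127.0 xy [620.3  39. ] yaw 94.4 row [-0.0071, 0.0239, 0, 0, 0, 0.0001] rem 1.5
130.0 xy [620.   41.9] yaw 94.6 row [-0.0077, 0.0314, 0, 0, 0, 0.0017] rem 1.47
133.0 xy [619.8  44.9] yaw 94.9 row [-0.0083, 0.0388, 0, 0, 0, 0.0060] rem 1.39
136.0 xy [619.5  47.9] yaw 95.6 row [-0.0090, 0.0463, 0, 0, 0, 0.0133] rem 1.29
139.0 xy [619.1  50.9] yaw 96.5 row [-0.0099, 0.0537, 0, 0, 0, 0.0233] rem 1.17
142.0 xy [618.7  53.9] yaw 97.6 row [-0.0109, 0.0611, 0, 0, 0, 0.0360] rem 1.05
```

Emit:
step_arm:
  series:
    - [-0.0059,0.0089,0,0,0,0]
    - [-0.0065,0.0164,0,0,0,0]
    - [-0.0071,0.0239,0,0,0,0]
    - [-0.0077,0.0314,0,0,0,0.0017]
    - [-0.0083,0.0388,0,0,0,0.006]
    - [-0.009,0.0463,0,0,0,0.0133]
    - [-0.009,0.0463,0,0,0,0.0133]

```text
clock: 14.47
position: [619.7, 48.7, 114.9]
ee_rot: [0.742, -0.67, 0.0, -0.0]
contact_force: [0.2, -0.6, -1.1]
gripper_width: 39.4
```

```bash
python3 st.py; python3 plan.py 619.5 47.9 95.6 0 0 139 142 144 146 148 150
```

```text
t14.57 pos [619.58  48.21 114.9 ] yaw -264.19 model 95.65 s 136.2 lat -0.13 F along,lat,z [0.1  0.12] -0.84 T al,lat,z [-0.02 -0.03] -0.01 w 39.3
139.0 xy [619.1  50.9] yaw 96.5 row [-0.0009, 0.0075, 0, 0, 0, 0.0100] rem 1.17
142.0 xy [618.7  53.9] yaw 97.6 row [-0.0019, 0.0149, 0, 0, 0, 0.0227] rem 1.05
144.0 xy [618.4  55.8] yaw 98.6 row [-0.0027, 0.0198, 0, 0, 0, 0.0328] rem 0.98
146.0 xy [618.1  57.8] yaw 99.6 row [-0.0035, 0.0247, 0, 0, 0, 0.0442] rem 0.92
148.0 xy [617.7  59.7] yaw 100.7 row [-0.0045, 0.0296, 0, 0, 0, 0.0569] rem 0.86
150.0 xy [617.3  61.7] yaw 102.0 row [-0.0055, 0.0344, 0, 0, 0, 0.0708] rem 0.81
```

Emit:
step_arm:
  series:
    - [-0.0009,0.0075,0,0,0,0.01]
    - [-0.0019,0.0149,0,0,0,0.0227]
    - [-0.0027,0.0198,0,0,0,0.0328]
    - [-0.0035,0.0247,0,0,0,0.0442]
    - [-0.0035,0.0247,0,0,0,0.0442]

```text
clock: 14.98
position: [618.1, 58.3, 114.9]
ee_rot: [0.765, -0.644, 0.0, -0.0]
contact_force: [0.1, -0.3, -0.9]
gripper_width: 39.2
```

```bash
python3 st.py; python3 plan.py 618.1 57.8 99.6 0 0 148 150 152 154 156 158
```

```text
t15.08 pos [618.14  57.98 114.92] yaw -260.23 model 99.68 s 146.2 lat -0.08 F along,lat,z [ 0.12 -0.8 ] -0.59 T al,lat,z [-0.01  0.03] -0.02 w 39.3
148.0 xy [617.7  59.7] yaw 100.7 row [-0.0010, 0.0048, 0, 0, 0, 0.0124] rem 0.86
150.0 xy [617.3  61.7] yaw 102.0 row [-0.0020, 0.0097, 0, 0, 0, 0.0264] rem 0.81
152.0 xy [616.8  63.6] yaw 103.3 row [-0.0032, 0.0145, 0, 0, 0, 0.0415] rem 0.78
154.0 xy [616.3  65.5] yaw 104.8 row [-0.0044, 0.0193, 0, 0, 0, 0.0580] rem 0.76
156.0 xy [615.8  67.4] yaw 106.4 row [-0.0057, 0.0241, 0, 0, 0, 0.0756] rem 0.75
158.0 xy [615.2  69.3] yaw 108.0 row [-0.0072, 0.0288, 0, 0, 0, 0.0938] rem 0.75
```

Emit:
step_arm:
  series:
    - [-0.001,0.0048,0,0,0,0.0124]
    - [-0.002,0.0097,0,0,0,0.0264]
    - [-0.0032,0.0145,0,0,0,0.0415]
    - [-0.0044,0.0193,0,0,0,0.058]
    - [-0.0044,0.0193,0,0,0,0.058]

```text
clock: 15.5
position: [616.3, 66.0, 114.9]
ee_rot: [0.794, -0.608, 0.0, -0.0]
contact_force: [-0.4, -0.9, 0.1]
gripper_width: 39.1
```

```bash
python3 st.py; python3 plan.py 616.3 65.5 104.8 0 0 156 158 160 162 164 166
```

```text
t15.60 pos [616.41  65.71 114.93] yaw -255.00 model 104.97 s 154.2 lat -0.11 F along,lat,z [-0.1  -0.47] -0.91 T al,lat,z [-0.    0.03] 0.03 w 39.4
156.0 xy [615.8  67.4] yaw 106.4 row [-0.0012, 0.0048, 0, 0, 0, 0.0178] rem 0.75
158.0 xy [615.2  69.3] yaw 108.0 row [-0.0027, 0.0095, 0, 0, 0, 0.0361] rem 0.75
160.0 xy [614.6  71.2] yaw 109.7 row [-0.0043, 0.0142, 0, 0, 0, 0.0542] rem 0.75
162.0 xy [613.9  73. ] yaw 111.3 row [-0.0060, 0.0189, 0, 0, 0, 0.0724] rem 0.75
164.0 xy [613.1  74.9] yaw 112.9 row [-0.0079, 0.0234, 0, 0, 0, 0.0905] rem 0.75
166.0 xy [612.3  76.7] yaw 114.6 row [-0.0099, 0.0280, 0, 0, 0, 0.1087] rem 0.75
```

Emit:
step_arm:
  series:
    - [-0.0012,0.0048,0,0,0,0.0178]
    - [-0.0027,0.0095,0,0,0,0.0361]
    - [-0.0043,0.0142,0,0,0,0.0542]
    - [-0.006,0.0189,0,0,0,0.0724]
    - [-0.006,0.0189,0,0,0,0.0724]

```text
clock: 16.02
position: [613.8, 73.4, 114.9]
ee_rot: [0.827, -0.562, -0.0, 0.0]
contact_force: [-0.5, 0.8, -0.2]
gripper_width: 39.3
```

```bash
python3 st.py; python3 plan.py 613.9 73 111.3 0 0 164 166 168 170 172 174
```

```text
t16.12 pos [613.88  73.2  114.89] yaw -248.51 model 111.48 s 162.2 lat -0.05 F along,lat,z [0.38 0.16] -0.57 T al,lat,z [ 0.1  -0.14] -0.01 w 39.5
164.0 xy [613.1  74.9] yaw 112.9 row [-0.0019, 0.0047, 0, 0, 0, 0.0183] rem 0.75
166.0 xy [612.3  76.7] yaw 114.6 row [-0.0039, 0.0092, 0, 0, 0, 0.0364] rem 0.75
168.0 xy [611.5  78.5] yaw 116.2 row [-0.0060, 0.0137, 0, 0, 0, 0.0546] rem 0.75
170.0 xy [610.6  80.2] yaw 117.8 row [-0.0083, 0.0181, 0, 0, 0, 0.0727] rem 0.75
172.0 xy [609.6  82. ] yaw 119.5 row [-0.0106, 0.0224, 0, 0, 0, 0.0909] rem 0.75
174.0 xy [608.6  83.7] yaw 121.1 row [-0.0131, 0.0267, 0, 0, 0, 0.1090] rem 0.75
```

Emit:
step_arm:
  series:
    - [-0.0019,0.0047,0,0,0,0.0183]
    - [-0.0039,0.0092,0,0,0,0.0364]
    - [-0.006,0.0137,0,0,0,0.0546]
    - [-0.0083,0.0181,0,0,0,0.0727]
    - [-0.0083,0.0181,0,0,0,0.0727]

```text
clock: 16.53
position: [610.4, 80.4, 114.9]
ee_rot: [0.857, -0.515, -0.0, 0.0]
contact_force: [-0.2, 0.0, -0.7]
gripper_width: 38.9
```

```bash
python3 st.py; python3 plan.py 610.6 80.2 117.8 0 0 172 174 176 178 180 182
```

```text
t16.63 pos [610.51  80.35 114.86] yaw -242.01 model 118.02 s 170.2 lat 0.02 F along,lat,z [0.46 0.28] 0.05 T al,lat,z [ 0.16 -0.22] -0.01 w 39.6
172.0 xy [609.6  82. ] yaw 119.5 row [-0.0024, 0.0044, 0, 0, 0, 0.0187] rem 0.75
174.0 xy [608.6  83.7] yaw 121.1 row [-0.0049, 0.0087, 0, 0, 0, 0.0368] rem 0.75
176.0 xy [607.6  85.4] yaw 122.8 row [-0.0075, 0.0129, 0, 0, 0, 0.0550] rem 0.75
178.0 xy [606.5  87. ] yaw 124.4 row [-0.0102, 0.0170, 0, 0, 0, 0.0732] rem 0.75
180.0 xy [605.4  88.6] yaw 126.0 row [-0.0131, 0.0211, 0, 0, 0, 0.0909] rem 0.76
182.0 xy [604.2  90.2] yaw 127.5 row [-0.0160, 0.0251, 0, 0, 0, 0.1074] rem 0.78
```

Emit:
step_arm:
  series:
    - [-0.0024,0.0044,0,0,0,0.0187]
    - [-0.0049,0.0087,0,0,0,0.0368]
    - [-0.0075,0.0129,0,0,0,0.055]
    - [-0.0075,0.0129,0,0,0,0.055]

```text
clock: 16.97
position: [607.4, 85.5, 114.8]
ee_rot: [0.879, -0.477, -0.0, 0.0]
contact_force: [-1.0, 0.2, -0.6]
gripper_width: 39.5
```

```bash
python3 st.py; python3 plan.py 607.6 85.4 122.8 0 0 178 180 182 184 186
```

```text
t17.07 pos [607.45  85.45 114.83] yaw -237.08 model 122.92 s 176.2 lat 0.08 F along,lat,z [1.68 1.37] -0.67 T al,lat,z [ 0.34 -0.24] -0.01 w 39.3
178.0 xy [606.5  87. ] yaw 124.4 row [-0.0027, 0.0040, 0, 0, 0, 0.0177] rem 0.75
180.0 xy [605.4  88.6] yaw 126.0 row [-0.0056, 0.0081, 0, 0, 0, 0.0353] rem 0.76
182.0 xy [604.2  90.2] yaw 127.5 row [-0.0085, 0.0121, 0, 0, 0, 0.0518] rem 0.78
184.0 xy [603.   91.8] yaw 128.8 row [-0.0115, 0.0160, 0, 0, 0, 0.0671] rem 0.81
186.0 xy [601.8  93.4] yaw 130.1 row [-0.0146, 0.0199, 0, 0, 0, 0.0811] rem 0.86
```

```bash
python3 plan.py 607.6 85.4 122.8 0.5 0 177 178 180 182 184 186
```

```text
177.0 xy [606.6  85.9] yaw 123.6 row [-0.0024, 0.0013, 0, 0, 0, 0.0088] rem 0.75
178.0 xy [606.1  86.7] yaw 124.4 row [-0.0038, 0.0033, 0, 0, 0, 0.0177] rem 0.75
180.0 xy [605.   88.3] yaw 126.0 row [-0.0066, 0.0073, 0, 0, 0, 0.0353] rem 0.76
182.0 xy [603.8  89.9] yaw 127.5 row [-0.0095, 0.0113, 0, 0, 0, 0.0518] rem 0.78
184.0 xy [602.6  91.5] yaw 128.8 row [-0.0125, 0.0152, 0, 0, 0, 0.0671] rem 0.81
186.0 xy [601.4  93. ] yaw 130.1 row [-0.0156, 0.0191, 0, 0, 0, 0.0811] rem 0.86
```

Emit:
step_arm:
  series:
    - [-0.0024,0.0013,0,0,0,0.0088]
    - [-0.0038,0.0033,0,0,0,0.0177]
    - [-0.0066,0.0073,0,0,0,0.0353]
    - [-0.0066,0.0073,0,0,0,0.0353]

```text
clock: 17.4
position: [605.0, 88.7, 115.0]
ee_rot: [0.892, -0.452, 0.0, -0.0]
contact_force: [-0.7, 0.2, 0.2]
gripper_width: 39.5
```

```bash
python3 st.py; python3 plan.py 605 88.3 126 0.5 0 182 184 186 188 190
```

```text
t17.50 pos [605.1   88.63 114.96] yaw -233.83 model 126.13 s 180.2 lat 0.22 F along,lat,z [0.89 0.42] -0.11 T al,lat,z [ 0.08 -0.06] 0.03 w 38.9
182.0 xy [603.8  89.9] yaw 127.5 row [-0.0030, 0.0041, 0, 0, 0, 0.0163] rem 0.78
184.0 xy [602.6  91.5] yaw 128.8 row [-0.0060, 0.0080, 0, 0, 0, 0.0315] rem 0.81
186.0 xy [601.4  93. ] yaw 130.1 row [-0.0091, 0.0118, 0, 0, 0, 0.0455] rem 0.86
188.0 xy [600.1  94.5] yaw 131.2 row [-0.0122, 0.0156, 0, 0, 0, 0.0583] rem 0.91
190.0 xy [598.8  96. ] yaw 132.3 row [-0.0155, 0.0194, 0, 0, 0, 0.0697] rem 0.98
```

Forces have dropped again. Continuing with a 0.7 mm offset.

```bash
python3 plan.py 605 88.3 126 0.7 0 182 184 186 188 190 192
```

```text
182.0 xy [603.6  89.8] yaw 127.5 row [-0.0034, 0.0038, 0, 0, 0, 0.0163] rem 0.78
184.0 xy [602.4  91.4] yaw 128.8 row [-0.0064, 0.0077, 0, 0, 0, 0.0315] rem 0.81
186.0 xy [601.2  92.9] yaw 130.1 row [-0.0095, 0.0115, 0, 0, 0, 0.0455] rem 0.86
188.0 xy [600.   94.4] yaw 131.2 row [-0.0126, 0.0153, 0, 0, 0, 0.0583] rem 0.91
190.0 xy [598.7  95.9] yaw 132.3 row [-0.0159, 0.0190, 0, 0, 0, 0.0697] rem 0.98
192.0 xy [597.3  97.4] yaw 133.2 row [-0.0192, 0.0227, 0, 0, 0, 0.0798] rem 1.05
```

Emit:
step_arm:
  series:
    - [-0.0033,0.0038,0,0,0,0.0163]
    - [-0.0064,0.0077,0,0,0,0.0315]
    - [-0.0095,0.0115,0,0,0,0.0455]
    - [-0.0095,0.0115,0,0,0,0.0455]

```text
clock: 17.83
position: [601.1, 93.5, 114.9]
ee_rot: [0.908, -0.42, 0.0, -0.0]
contact_force: [-0.7, 1.3, -1.4]
gripper_width: 39.5
```

```bash
python3 st.py; python3 plan.py 601.2 92.9 130.1 0.7 0 188 190 192 195 198 201
```

```text
t17.93 pos [601.26  93.23 114.96] yaw -229.72 model 130.21 s 186.2 lat 0.45 F along,lat,z [ 0.24 -0.07] -0.33 T al,lat,z [ 0.02 -0.  ] 0.01 w 39.1
188.0 xy [600.   94.4] yaw 131.2 row [-0.0031, 0.0038, 0, 0, 0, 0.0127] rem 0.91
190.0 xy [598.7  95.9] yaw 132.3 row [-0.0064, 0.0075, 0, 0, 0, 0.0241] rem 0.98
192.0 xy [597.3  97.4] yaw 133.2 row [-0.0097, 0.0112, 0, 0, 0, 0.0343] rem 1.05
195.0 xy [595.3  99.6] yaw 134.3 row [-0.0147, 0.0166, 0, 0, 0, 0.0471] rem 1.17
198.0 xy [593.2 101.7] yaw 135.2 row [-0.0200, 0.0220, 0, 0, 0, 0.0572] rem 1.28
201.0 xy [591.1 103.8] yaw 135.9 row [-0.0253, 0.0272, 0, 0, 0, 0.0646] rem 1.39
```

Emit:
step_arm:
  series:
    - [-0.0031,0.0038,0,0,0,0.0127]
    - [-0.0064,0.0075,0,0,0,0.0241]
    - [-0.0097,0.0112,0,0,0,0.0343]
    - [-0.0147,0.0166,0,0,0,0.0471]
    - [-0.0147,0.0166,0,0,0,0.0471]

```text
clock: 18.35
position: [595.0, 100.1, 114.9]
ee_rot: [0.923, -0.386, -0.0, 0.0]
contact_force: [-0.6, 0.1, -1.1]
gripper_width: 39.2
```

```bash
python3 st.py; python3 plan.py 595.3 99.6 134.3 0.7 0 198 201 204 207 210 213 216 219 222
```

```text
t18.45 pos [595.28  99.85 114.95] yaw -225.48 model 134.41 s 195.2 lat 0.52 F along,lat,z [-0.2  -0.35] -0.83 T al,lat,z [ 0.03 -0.02] 0.02 w 39.3
198.0 xy [593.2 101.7] yaw 135.2 row [-0.0052, 0.0052, 0, 0, 0, 0.0105] rem 1.28
201.0 xy [591.1 103.8] yaw 135.9 row [-0.0105, 0.0105, 0, 0, 0, 0.0179] rem 1.39
204.0 xy [588.9 105.9] yaw 136.3 row [-0.0159, 0.0157, 0, 0, 0, 0.0223] rem 1.46
207.0 xy [586.8 107.9] yaw 136.5 row [-0.0213, 0.0209, 0, 0, 0, 0.0240] rem 1.5
210.0 xy [584.6 110. ] yaw 136.5 row [-0.0268, 0.0260, 0, 0, 0, 0.0241] rem 1.5
213.0 xy [582.4 112.1] yaw 136.5 row [-0.0322, 0.0312, 0, 0, 0, 0.0241] rem 1.5
216.0 xy [580.2 114.1] yaw 136.5 row [-0.0376, 0.0364, 0, 0, 0, 0.0241] rem 1.5
219.0 xy [578.1 116.2] yaw 136.5 row [-0.0431, 0.0415, 0, 0, 0, 0.0241] rem 1.5
222.0 xy [575.9 118.3] yaw 136.5 row [-0.0485, 0.0467, 0, 0, 0, 0.0241] rem 1.5
```

Emit:
step_arm:
  series:
    - [-0.0052,0.0052,0,0,0,0.0105]
    - [-0.0105,0.0105,0,0,0,0.0179]
    - [-0.0159,0.0157,0,0,0,0.0223]
    - [-0.0213,0.0209,0,0,0,0.024]
    - [-0.0213,0.0209,0,0,0,0.024]

```text
clock: 18.87
position: [586.4, 108.5, 114.9]
ee_rot: [0.929, -0.369, -0.0, 0.0]
contact_force: [-0.7, 0.5, 0.1]
gripper_width: 39.2
```

```bash
python3 st.py; python3 look.py s7 270 150 100 90 7
```

```text
t18.97 pos [586.79 108.22 115.  ] yaw -223.32 model 136.47 s 207.2 lat 0.49 F along,lat,z [ 0.42 -0.  ] -0.13 T al,lat,z [ 0.02 -0.01] 0.01 w 39.4
19.0167 [586.8 108.2 115. ] [ 0.929 -0.369  0.    -0.   ] [ 0.5  0.3 -1. ] [ 0.    0.01 -0.03] 39.5
```

View pics/s7c.png

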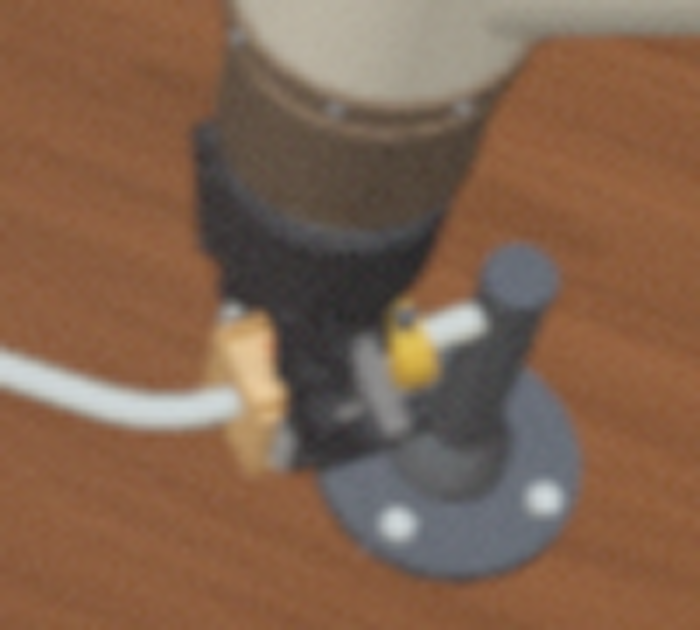

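```bash
python3 plan.py 586.8 107.9 136.5 0.7 0 210 213 216 219 222 225 228 230
```

```text
210.0 xy [584.6 110. ] yaw 136.5 row [-0.0055, 0.0053, 0, 0, 0, -0.0004] rem 1.5
213.0 xy [582.4 112.1] yaw 136.5 row [-0.0110, 0.0105, 0, 0, 0, -0.0004] rem 1.5
216.0 xy [580.2 114.1] yaw 136.5 row [-0.0164, 0.0156, 0, 0, 0, -0.0004] rem 1.5
219.0 xy [578.1 116.2] yaw 136.5 row [-0.0218, 0.0208, 0, 0, 0, -0.0004] rem 1.5
222.0 xy [575.9 118.3] yaw 136.5 row [-0.0273, 0.0260, 0, 0, 0, -0.0004] rem 1.5
225.0 xy [573.7 120.3] yaw 136.5 row [-0.0327, 0.0311, 0, 0, 0, -0.0004] rem 1.5
228.0 xy [571.5 122.4] yaw 136.5 row [-0.0381, 0.0363, 0, 0, 0, -0.0004] rem 1.5
230.0 xy [570.1 123.8] yaw 136.5 row [-0.0418, 0.0397, 0, 0, 0, -0.0004] rem 1.5
```

Emit:
step_arm:
  series:
    - [-0.0054,0.0052,0,0,0,0]
    - [-0.0109,0.0103,0,0,0,0]
    - [-0.0163,0.0155,0,0,0,0]
    - [-0.0218,0.0207,0,0,0,0]
    - [-0.0254,0.0241,0,0,0,0]
    - [-0.0254,0.0241,0,0,0,0]

```text
clock: 19.52
position: [576.3, 118.0, 115.0]
ee_rot: [0.929, -0.369, -0.0, -0.0]
contact_force: [1.1, 0.5, -0.1]
gripper_width: 39.2
```

```bash
python3 st.py; python3 look.py s8 270 150 100 90 7
```

```text
t19.62 pos [576.65 117.82 115.  ] yaw -223.32 model 136.47 s 221.2 lat 0.51 F along,lat,z [ 0.06 -0.38] -0.52 T al,lat,z [0.03 0.  ] -0.01 w 39.7
19.6667 [576.7 117.8 115. ] [ 0.929 -0.369  0.    -0.   ] [ 0.   0.5 -1.2] [-0.02  0.04  0.03] 39.3
```

View pics/s8c.png

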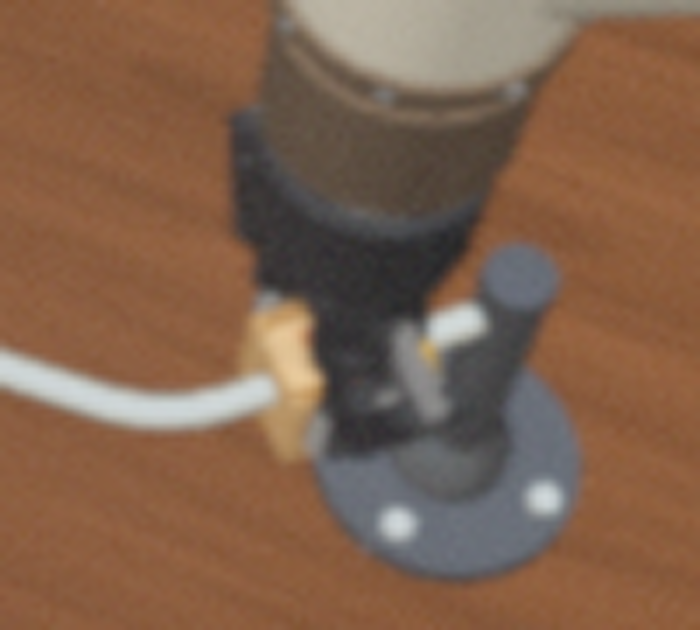

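Emit:
step_arm:
  series:
    - [-0.0018,0.0017,0,0,0,0]
    - [-0.0036,0.0034,0,0,0,0]
    - [-0.0054,0.0052,0,0,0,0]
    - [-0.0072,0.0069,0,0,0,0]
    - [-0.0091,0.0086,0,0,0,0]

```text
clock: 20.08
position: [573.0, 121.2, 114.9]
ee_rot: [0.929, -0.369, -0.0, 0.0]
contact_force: [-0.3, 0.9, 0.2]
gripper_width: 39.4
```

```bash
python3 st.py
```

```text
t20.18 pos [572.92 121.26 114.92] yaw -223.33 model 136.47 s 226.2 lat 0.59 F along,lat,z [0.97 0.32] -0.74 T al,lat,z [-0.02 -0.03] 0.0 w 39.7
```

Emit:
step_arm:
  series:
    - [-0.0018,0.0017,0,0,0,0]
    - [-0.0036,0.0034,0,0,0,0]
    - [-0.0054,0.0052,0,0,0,0]
    - [-0.0054,0.0052,0,0,0,0]

```text
clock: 20.52
position: [570.7, 123.3, 114.9]
ee_rot: [0.929, -0.369, -0.0, 0.0]
contact_force: [-0.2, -0.4, -0.7]
gripper_width: 39.5
```

```bash
python3 st.py
```

```text
t20.62 pos [570.87 123.26 114.93] yaw -223.33 model 136.47 s 229.0 lat 0.55 F along,lat,z [0.56 0.45] -0.55 T al,lat,z [-0.01 -0.  ] -0.02 w 39.3
```

Emit:
step_arm:
  series:
    - [-0.0018,0.0017,0,0,0,0]
    - [-0.0036,0.0034,0,0,0,0]
    - [-0.0036,0.0034,0,0,0,0]

```text
clock: 20.87
position: [569.3, 124.6, 114.9]
ee_rot: [0.929, -0.369, -0.0, 0.0]
contact_force: [0.4, -0.3, -0.5]
gripper_width: 39.4
```

```bash
python3 st.py
```

```text
t20.97 pos [569.41 124.6  114.91] yaw -223.34 model 136.47 s 231.0 lat 0.58 F along,lat,z [ 0.54 -0.32] -0.48 T al,lat,z [ 0.05 -0.01] 0.0 w 39.4
```

Emit:
step_arm:
  series:
    - [-0.0018,0.0017,0,0,0,0]
    - [-0.0027,0.0026,0,0,0,0]
    - [-0.0027,0.0026,0,0,0,0]

```text
clock: 21.22
position: [568.3, 125.7, 114.9]
ee_rot: [0.929, -0.369, -0.0, -0.0]
contact_force: [0.4, -0.8, -0.3]
gripper_width: 39.4
```

```bash
python3 st.py
```

```text
t21.32 pos [568.37 125.66 114.93] yaw -223.34 model 136.47 s 232.6 lat 0.53 F along,lat,z [-0.27  0.52] -0.47 T al,lat,z [-0.02  0.  ] 0.01 w 39.2
```

Emit:
step_arm:
  series:
    - [-0.0018,0.0017,0,0,0,0]
    - [-0.0027,0.0026,0,0,0,0]
    - [-0.0027,0.0026,0,0,0,0]

```text
clock: 21.57
position: [567.2, 126.7, 114.9]
ee_rot: [0.929, -0.369, -0.0, 0.0]
contact_force: [-0.5, -0.1, -2.1]
gripper_width: 39.4
```

```bash
python3 st.py
```

```text
t21.67 pos [567.26 126.68 114.91] yaw -223.34 model 136.47 s 234.0 lat 0.55 F along,lat,z [0.11 0.27] -0.97 T al,lat,z [-0.02 -0.01] -0.06 w 39.7
```

Emit:
step_arm:
  series:
    - [-0.0018,0.0017,0,0,0,0]
    - [-0.0018,0.0017,0,0,0,0]

```text
clock: 21.83
position: [566.5, 127.4, 114.9]
ee_rot: [0.929, -0.369, -0.0, 0.0]
contact_force: [1.2, -0.8, -1.0]
gripper_width: 39.3
```

```bash
python3 st.py
```

```text
t21.93 pos [566.52 127.39 114.92] yaw -223.33 model 136.47 s 235.0 lat 0.55 F along,lat,z [0.22 0.16] -0.59 T al,lat,z [-0.02  0.01] -0.0 w 39.5
```

Emit:
step_arm:
  series:
    - [-0.0018,0.0017,0,0,0,0]
    - [-0.0018,0.0017,0,0,0,0]

```text
clock: 22.1
position: [565.8, 128.1, 114.9]
ee_rot: [0.929, -0.369, 0.0, -0.0]
contact_force: [-0.7, -0.8, -0.6]
gripper_width: 39.6
```

```bash
python3 st.py; python3 look.py s9 270 150 100 90 7
```

```text
t22.20 pos [565.81 128.04 114.91] yaw -223.34 model 136.47 s 236.0 lat 0.57 F along,lat,z [ 0.2  -0.38] -1.28 T al,lat,z [-0.03  0.03] -0.03 w 39.5
22.25 [565.8 128.  114.9] [ 0.929 -0.369 -0.    -0.   ] [-0.2  0.   0.3] [ 0.03 -0.01 -0.  ] 39.3
```

View pics/s9c.png

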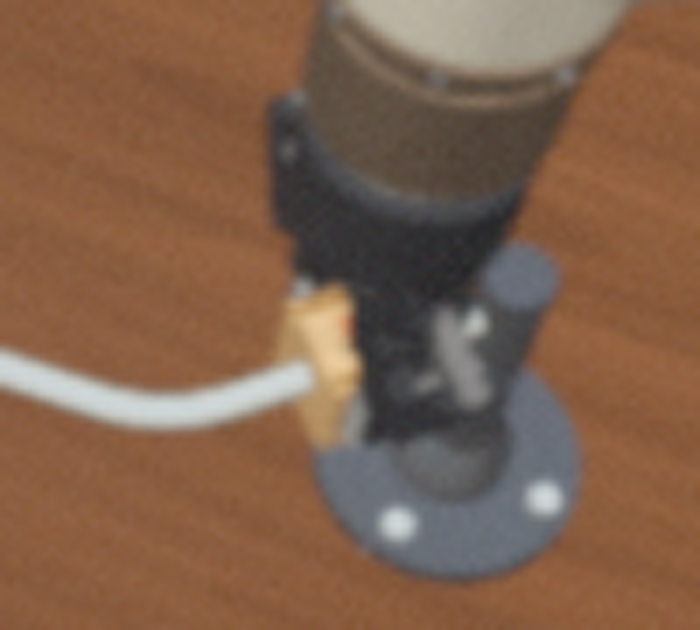

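```bash
python3 - <<'E'
from plan import *
for n,off in(('scene0',(.27,-1.31)),('top0',(0,0))):
    d=ld(n); im=np.array(d['image']).astype(int)
    aa=P[2]+P[4]+P[6]; st=P[3]+70*(P[4]+P[6])+P[5]; u=np.array([np.cos(aa),np.sin(aa),0]); c0=np.r_[C(st),130]; nn=np.array([-u[1],u[0],0])
    B=im.astype(np.float32)
    for lat,z in((0,136),(9,132),(-9,132),(0,146),(12,138),(-12,138)):
        ks=np.arange(30,80,1.); Q=c0+ks[:,None]*u+lat*nn+[0,0,z-130]; q=(proj(d,Q)+off).astype(np.float32)
        g=cv2.remap(B,q[:,0][None],q[:,1][None],cv2.INTER_LINEAR)[0]
        print(n,lat,z,' '.join('%d:%d'%(st+k,r-b) for k,(r,gg,b) in zip(ks,g) if k%2==0))
E
```

```text
scene0 0 136 222:0 224:0 226:0 228:0 230:0 232:1 234:0 236:0 238:1 240:1 242:1 244:2 246:11 248:26 250:48 252:87 254:110 256:116 258:103 260:91 262:82 264:79 266:55 268:30 270:13
scene0 9 132 222:73 224:74 226:75 228:73 230:74 232:76 234:80 236:77 238:76 240:78 242:81 244:83 246:91 248:103 250:117 252:124 254:129 256:133 258:132 260:110 262:75 264:46 266:26 268:40 270:56
scene0 -9 132 222:25 224:14 226:1 228:-1 230:-1 232:-1 234:-3 236:-2 238:0 240:6 242:21 244:35 246:48 248:63 250:89 252:118 254:137 256:142 258:144 260:146 262:143 264:129 266:96 268:52 270:22
scene0 0 146 222:41 224:42 226:44 228:43 230:43 232:44 234:47 236:46 238:48 240:56 242:70 244:85 246:100 248:115 250:124 252:117 254:95 256:52 258:26 260:22 262:42 264:51 266:55 268:56 270:52
scene0 12 138 222:83 224:84 226:85 228:85 230:86 232:85 234:86 236:88 238:88 240:86 242:86 244:89 246:97 248:107 250:115 252:122 254:125 256:126 258:127 260:118 262:108 264:99 266:93 268:88 270:84
scene0 -12 138 222:12 224:0 226:-3 228:-3 230:-3 232:-5 234:-4 236:0 238:8 240:27 242:46 244:60 246:73 248:101 250:125 252:141 254:143 256:146 2
[... 517 characters left out ...]
240:67 242:67 244:63 246:63 248:77 250:112 252:154 254:153 256:149 258:119 260:126 262:147 264:99 266:31 268:-5 270:-18
top0 0 146 222:-8 224:-6 226:-10 228:-7 230:-8 232:-10 234:-7 236:-13 238:-7 240:-14 242:-8 244:-12 246:-8 248:8 250:54 252:95 254:59 256:11 258:-21 260:35 262:83 264:60 266:9 268:-14 270:-11
top0 12 138 222:73 224:73 226:77 228:76 230:77 232:77 234:79 236:81 238:84 240:82 242:70 244:35 246:-3 248:9 250:62 252:131 254:162 256:158 258:156 260:153 262:126 264:79 266:8 268:-23 270:-19
top0 -12 138 222:76 224:73 226:75 228:76 230:77 232:78 234:78 236:78 238:77 240:75 242:72 244:70 246:72 248:86 250:120 252:155 254:157 256:162 258:162 260:167 262:160 264:86 266:5 268:-18 270:-18
```

Emit:
step_arm:
  series:
    - [-0.0018,0.0017,0,0,0,0]
    - [-0.0018,0.0017,0,0,0,0]

```text
clock: 22.42
position: [565.8, 128.1, 115.0]
ee_rot: [0.929, -0.369, 0.001, 0.0]
contact_force: [3.3, -4.1, -2.8]
gripper_width: 39.5
```

```bash
python3 st.py
```

```text
t22.52 pos [565.73 128.13 114.95] yaw -223.35 model 136.47 s 236.2 lat 0.56 F along,lat,z [-5.31  0.43] -2.77 T al,lat,z [0.11 1.48] -0.07 w 39.7
```

Emit:
step_arm:
  series:
    - [-0.0018,0.0017,0,0,0,0]
    - [-0.0018,0.0017,0,0,0,0]

```text
clock: 22.68
position: [565.6, 128.3, 115.0]
ee_rot: [0.929, -0.369, 0.001, 0.0]
contact_force: [5.7, -5.8, -3.4]
gripper_width: 39.4
```

```bash
python3 st.py
```

```text
t22.78 pos [565.59 128.3  114.96] yaw -223.36 model 136.47 s 236.4 lat 0.53 F along,lat,z [-8.97  0.34] -3.64 T al,lat,z [0.11 2.38] -0.14 w 39.1
```

Emit:
step_arm:
  series:
    - [0.0025,-0.0024,0,0,0,0]
    - [0.0025,-0.0024,0,0,0,0]

```text
clock: 22.95
position: [565.5, 128.1, 114.9]
ee_rot: [0.929, -0.369, -0.0, 0.0]
contact_force: [2.6, -2.3, -1.9]
gripper_width: 39.4
```

```bash
python3 st.py
```

```text
t23.05 pos [565.52 128.13 114.88] yaw -223.35 model 136.47 s 236.2 lat 0.70 F along,lat,z [-4.22  0.52] -2.35 T al,lat,z [0.15 1.26] -0.07 w 39.3
```

Emit:
step_arm:
  series:
    - [0.0009,-0.0009,0,0,0,0]
    - [0.0009,-0.0009,0,0,0,0]

```text
clock: 23.22
position: [565.5, 128.1, 114.9]
ee_rot: [0.929, -0.369, -0.0, 0.0]
contact_force: [1.7, -1.6, -1.4]
gripper_width: 39.1
```

Emit:
step_arm:
  series:
    - [0,0,0,0,0,0]
    - [0,0,0,0,0,0]
    - [0,0,0,0,0,0]
    - [0,0,0,0,0,0]
    - [0,0,0,0,0,0]
  jaw: 0.3

```text
clock: 23.63
position: [565.7, 128.3, 115.0]
ee_rot: [0.929, -0.369, 0.0, -0.0]
contact_force: [-0.3, -0.0, -0.4]
gripper_width: 55.6
```

```bash
python3 st.py;  python3 look.py s10 270 150 100 90 7
```

```text
t23.73 pos [565.75 128.21 115.01] yaw -223.33 model 136.47 s 236.2 lat 0.49 F along,lat,z [-0.46 -0.13] 0.37 T al,lat,z [ 0.01 -0.05] -0.0 w 55.3
23.7833 [565.7 128.1 115. ] [ 0.929 -0.369 -0.    -0.   ] [ 0.  -0.2 -0.2] [-0.03  0.04  0.03] 55.5
```

View pics/s10c.png

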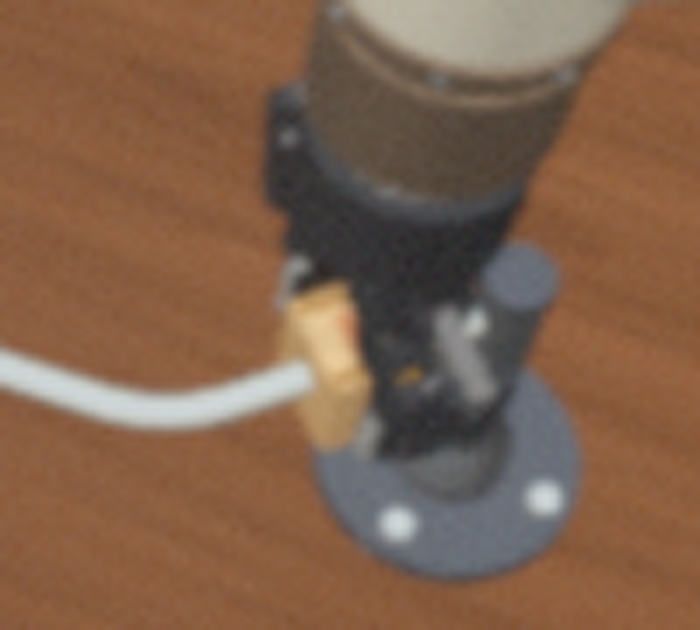

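Emit:
step_arm:
  series:
    - [0,0,0.02,0,0,0]
    - [0,0,0.06,0,0,0]
    - [0,0,0.12,0,0,0]
    - [0,0,0.2,0,0,0]
    - [0,0,0.3,0,0,0]
    - [-0.05,-0.1,0.35,0,0,0]
    - [-0.12,-0.2,0.35,0,0,0]
    - [-0.2,-0.3,0.35,0,0,0]
    - [-0.25,-0.4,0.35,0,0,0]
    - [-0.25,-0.5,0.35,0,0,0]
    - [-0.25,-0.6,0.35,0,0,0]
    - [-0.25,-0.7,0.35,0,0,0]

```text
clock: 24.78
position: [465.0, -134.9, 256.5]
ee_rot: [0.93, -0.369, 0.001, -0.0]
contact_force: [1.3, 0.7, 0.8]
gripper_width: 55.5
```

Emit:
step_arm:
  series:
    - [0,-0.1,0,0,0,0]
    - [0,-0.2,0,0,0,0]
    - [0,-0.2,0,0,0,0]
    - [0,-0.2,0,0,0,0]
    - [0,-0.2,0,0,0,0]

```text
clock: 25.2
position: [466.0, -213.4, 255.2]
ee_rot: [0.929, -0.37, 0.0, -0.0]
contact_force: [-1.3, 0.0, -0.2]
gripper_width: 55.3
```

```bash
python3 look.py s11 270 150 100 90 7; python3 - <<'E'
from h import *
d=snap('top','t11'); im=np.array(d['image'])[:,:,::-1]
cv2.imwrite('pics/t11c.png',cv2.resize(im[165:235,185:295],None,fx=7,fy=7,interpolation=cv2.INTER_CUBIC))
E
```

```text
25.25 [ 466.2 -212.8  255.2] [ 0.929 -0.369  0.    -0.   ] [ 0.4 -0.3 -0.4] [-0.01  0.01  0.03] 55.4
```

View pics/s11c.png

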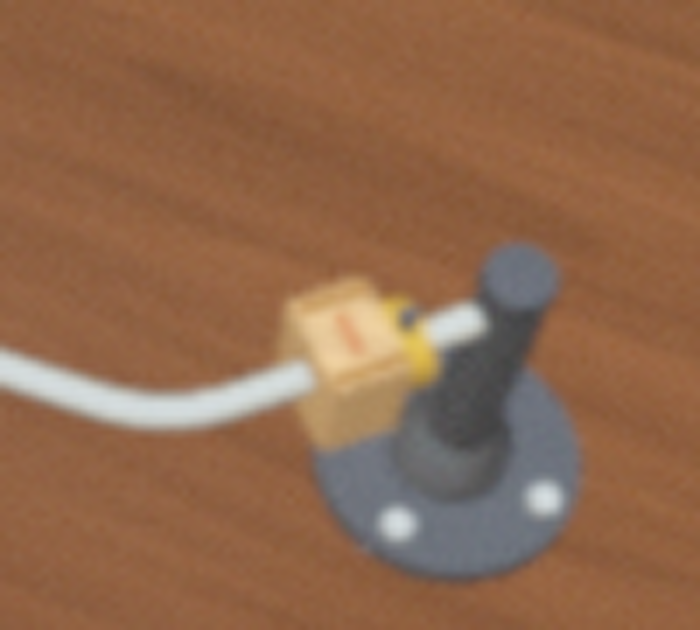

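View pics/t11c.png

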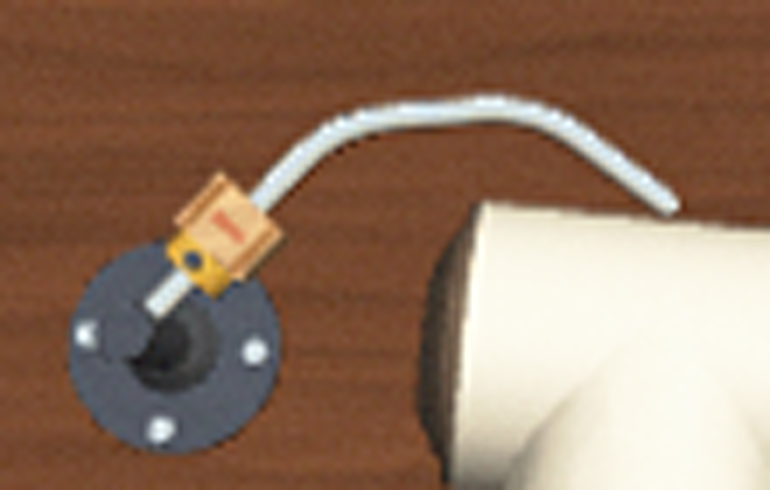

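View pics/s11.png

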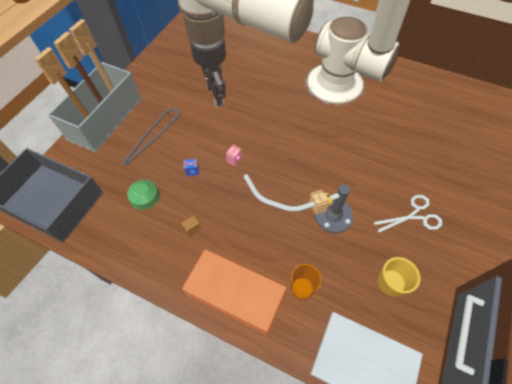

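Both views show the block against the collar (top crop 230,230 beside 200,262) and the bystanders unmoved. I'll check the collar's shift and the remaining gap numerically.

```bash
python3 - <<'E'
from plan import *
aa=P[2]+P[4]+P[6]; st=P[3]+70*(P[4]+P[6])+P[5]; u=np.array([np.cos(aa),np.sin(aa),0]); c0=np.r_[C(st),130]; nn=np.array([-u[1],u[0],0])
for lat,z in((9,144),(-9,144),(12,141),(-13,140)):
  for n in('top0','t11'):
    d=ld(n); B=np.array(d['image']).astype(np.float32)
    ks=np.arange(15,80,1.); Q=c0+ks[:,None]*u+lat*nn+[0,0,z-130]; q=proj(d,Q).astype(np.float32)
    g=cv2.remap(B,q[:,0][None],q[:,1][None],cv2.INTER_LINEAR)[0]
    print(n,lat,' '.join('%d:%d/%d'%(st+k,r-b,b) for k,(r,gg,b) in zip(ks,g) if k>44))
E
```

```text
top0 9 237:46/75 238:47/85 239:49/81 240:52/64 241:51/62 242:41/83 243:29/95 244:13/95 245:-5/88 246:-2/101 247:6/108 248:23/101 249:45/83 250:79/68 251:114/71 252:140/74 253:155/77 254:159/79 255:159/77 256:161/75 257:162/73 258:162/72 259:162/72 260:161/71 261:158/70 262:153/69 263:142/68 264:101/76 265:50/90 266:16/97 267:-4/100 268:-11/102 269:-10/109 270:-9/113 271:-8/109
t11 9 237:111/115 238:106/122 239:101/128 240:96/135 241:93/139 242:94/137 243:95/136 244:95/136 245:95/138 246:95/134 247:95/128 248:94/120 249:94/110 250:102/97 251:123/85 252:139/76 253:151/71 254:156/70 255:156/69 256:156/69 257:157/68 258:158/66 259:159/65 260:157/64 261:153/62 262:148/60 263:138/58 264:100/66 265:53/81 266:20/88 267:-4/90 268:-11/92 269:-11/100 270:-9/105 271:-9/102
top0 -9 237:77/47 238:77/48 239:76/47 240:75/46 241:74/46 242:72/47 243:71/48 244:70/47 245:69/48 246:72/48 247:78/49 248:85/50 249:100/52 250:121/58 251:140/64 252:153/70 253:161/76 254:159/79 255:157/79 256:157/79 257:158/78 258:158/78 259:162/77 260:160/78 261:157/80 262:150/83 263:125/86 264:89/90 265:47/95 266:11/101 267:
[... 1314 characters left out ...]
0/52 245:71/51 246:73/49 247:76/47 248:87/48 249:103/51 250:123/55 251:145/60 252:150/61 253:145/62 254:145/63 255:149/65 256:156/66 257:154/65 258:152/65 259:155/65 260:164/66 261:152/71 262:115/78 263:77/82 264:45/85 265:10/86 266:-3/94 267:-10/101 268:-15/105 269:-17/107 270:-17/107 271:-16/107
t11 -13 237:104/112 238:103/113 239:102/110 240:101/107 241:102/107 242:103/110 243:103/109 244:101/108 245:101/109 246:101/113 247:102/117 248:106/113 249:113/105 250:123/95 251:135/85 252:134/75 253:133/67 254:136/62 255:142/60 256:150/60 257:147/59 258:145/59 259:148/59 260:157/60 261:147/65 262:113/72 263:80/78 264:53/83 265:23/88 266:5/93 267:-5/97 268:-13/99 269:-17/101 270:-17/100 271:-15/99
```

```bash
python3 -c "
from h import *
print(arm.job_done()); s=arm.read_state(); print(s['clock'],s['contact_force'])"
```

```text
the job is handed in; nothing more can be done
None
the job is handed in; nothing more can be done
```

I threaded the pale stop block onto the rod, worked it round both bends and seated it against the brass collar. I then let go, pulled the arm clear and handed the job in at about 25 s; no verdict was reported.

**Forces:** The wrist read up to about 4.5 N during a sideways probe on the outer leg and about 2 N in the bends. At the collar it peaked at about 9 N along the rod, under the roughly 11 N at which the collar slips. I eased off to about 2 N before releasing.

**Last checks:**
- **Collar:** the top camera before and after shows no visible shift.
- **Fit:** there is no visible gap between block and collar.
- **Bystanders:** they look unmoved by eye in the scene picture; I did not measure them.
- **Arm:** the gripper is clear of everything, with only noise on the force reading.

**What disagreed:** The two cameras differed by about 3–5 mm. The top-camera rod position was about 2 mm off from what I felt, so I corrected it by feel on the way. I felt the collar about 1 mm farther along the rod than the pictures predicted.

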